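Heft the cases, find the steel pin, thread it through the clevis

ROBOT

A 6-joint arm with a two-finger parallel gripper is mounted at the origin on the work surface. World frame = base frame: x ahead of the robot, y to its left, z up, the work surface at z = 0. Lengths are in m, angles in rad, forces in N, time in s.
With the tool pointing down it reaches from about 0.25 to 0.725 m from the base axis. Payload 4 kg.
Tool frame: the origin (TCP) lies midway between the tips of the shut fingers; the grasp point (between the pads) lies bot.tcp_to_grasp behind it (bot.tcp_to_grasp is the distance from the TCP to the grasp point, in m); z points along the fingers, y is the line along which they close (so a half turn about z gives the same grasp; the last joint's range is limited). The gripper opens to 85 mm and grips with 20 to 120 N. Pads are 22 mm wide; open, the fingers measure 114 mm over their backs; the gripper's body (76 mm by 85 mm) begins 54 mm behind the grasp point. The pads swing forward as they close: fully open they stand 13 mm farther back than shut.
Start: joints at [-1.217, 0.241, 0.005, 1.335, 0, 1.571], TCP at [0.173, -0.469, 0.231] pointing down, gripper open.
Joint ranges: [-2.72, 2.72], [-1.05, 1.87], [-1.09, 1.28], [-1.99, 2.15], [-1.42, 1.44], [-3.14, 3.14]. Speed limits (rad/s): [2.79, 2.79, 3.14, 3.14, 3.14, 3.14].

INTERFACE

Orientations are given as a unit quaternion [x, y, z, w].
In Python, from workcell import readout, camera, bot gives the robot as it stands. The module is installed in compiled form; this text tells all that it offers.
- The arm moves only by the tool jog_arm, never from a script. Its argument "motion" is a list of rows, each an object of numbers: "x", "y", "z": the shift along the tool's x, y, z in mm; "spin": the turn about the tool's z in degrees; "fingers": the closure, from -1 (fully open) to 1 (shut). A call has 1 to 8 rows; each row is the pose to reach, as a shift and turn from the pose commanded when the call began, along the tool's axes at that moment; what a row does not reach only later rows make up. A row lasts 1/8 s, in which the tool goes at most 62.5 mm and 10.7 degrees, less where a joint would pass 70% of its speed; a pose out of reach is approached as far as the arm can. A call with a gripper value outside its range is refused whole. The fingers move at their own pace and stop on an object; the grip force is fixed at half the most. Time passes only in rows, so rows that repeat a pose let the fingers close. It gives the time, the measured TCP pose, the force, the opening and the grip force at its end, in the units of the state.
- readout.get_obs(): the state, without advancing time (a new reading comes with each control period).
- camera(name): name is "scene" or "top" or "wrist"; returns a dict with "pixels" (400x640x3 uint8, red, green, blue), "K" (3x3 intrinsics, pixels), "rvec" (rotation vector, rad) and "tvec" (3), from world to camera coordinates, as OpenCV has them. Camera axes: x right, y down, z forward; pixel columns grow to the right and rows downward; lengths in m; the calibration is good to about 2 mm. A picture is of the moment at which its call begins. There is no depth.
- bot.job_done(): hands the job in; it is judged then, once.
The state is a dict: "clock": time; "joint_pos": joint angles; "joint_vel": joint speeds; "tau": joint torques, N m; "eef_pos": TCP position; "tool_rot": TCP orientation; "ft_force": force on the tool from outside, world axes, zero at the start; "ft_torque": the same for the moment, N m; "grip_width": finger opening in m; "grasp_force": force on a finger pad.
Only numpy, scipy, OpenCV 4.12 (cv2) and the standard library are available. Lean on these libraries where they do the work, as an engineer would, in place of code of your own. Each camera call takes 0.05 s, during which the arm holds its last target. There are 200 camera calls.

TASK

One of the three closed blue cases holds the heavy steel pin, the other two only a light plastic dummy: heft all three in turn, left to right as the robot sees them, lifting each a few centimetres off the mat with its lid on and setting it back upright on the mat. Then open only the heavy one, lay its lid right way up on the bench or mat, take out the pin and push it, from the robot's side, through both ears of the clevis bracket until its shoulder is fully home against the near ear, and let go. Leave the open tray on the mat, keep the light cases closed, never tip a case over, and leave the pipe stub, hammer and brush alone.

Things in the scene. Friction and masses are not known exactly. Their poses are not given: they have to be found in the camera images.
- mat: black rubber mat, 200 (x) by 400 (y) by 6 mm thick, fixed on the bench, the cases stand on it. Origin: centre of its underside; z up, x away from the robot, y to the robot's left.
- case_a: bottom tray of the left case as the robot sees it; the three cases look identical: blue, 145 mm long (x), 66 wide (y), tray 30 high with 4 mm walls, under a loose lid. Tray 220 g, lid 70 g, each give or take 15 %. Take a case by the long sides of its tray (66 mm across); the lid only rests on it. Origin: centre of the underside; x along the case, away from the robot, z up.
- case_b: tray of the middle case, same as case_a. One of the three cases, unknown which, holds the steel pin (about 320 g), the other two a 30 g orange plastic dummy of the same shape. Neighbouring cases stand about 120 mm apart, centre to centre. Origin and axes as case_a.
- case_c: tray of the right case, same as case_a; origin and axes as case_a.
- lid_a: lift-off lid of case_a: blue hood 141 by 62 mm, 28 high, with a black grip bar on top, 50 mm long (x), 12 wide (y), 28 to 44 mm above the origin. It rests on the tray rim, no latch, located by tabs that reach 4 mm below its edge, so on a flat bench its origin stands 4 mm up. Origin: centre of its lower edge, 30 mm above the tray's underside when closed; axes as the case.
- lid_b: lid of case_b, same as lid_a
- lid_c: lid of case_c, same as lid_a
- cradle_a (a point): point in case_a where the shoulder of its pin or dummy lies, on the axis: 40 mm above the tray's underside, 22.5 mm from its middle towards -x; axes as the case. The pin lies level along the case, within 2 mm: head 22 by 22 mm square, 40 long, from the shoulder towards -x; round shank 18 mm in diameter, 85 long, towards +x, the last 7 mm tapering to 12 mm.
- cradle_b (a point): the same point in case_b. Lid off, the pin's head (29 to 51 mm above the tray's underside, tray rim at 30) stands clear and can be taken from above across its 22 mm; it lies loose on black supports, nothing holds it down.
- cradle_c (a point): the same point in case_c
- bracket: steel clevis bracket, fixed: base 110 by 100 by 10 mm, two upright ears 60 mm wide (y), 10 thick (x), reaching 90 mm above the bench, outer faces at x = -25 and +25 mm. Each has a 22 mm hole, both on one level line along x, 60 mm above the bench. Origin: centre of the base's underside; x away from the robot, from near to far ear.
- near_hole (a point): centre of the near ear's hole, on the outer face that looks to the robot (chamfered 2 mm). x: the direction in which the pin goes in; fully home the pin's shoulder touches this face and its tip stands 35 mm past the far ear.
- pipe_stub: bystander: brass-coloured pipe stub 48 mm in diameter on a 75 mm square plate, 63 mm high in all; leave alone. Origin: centre of the underside.
- hammer: bystander: hammer 240 mm long lying on the bench; leave alone. Origin on its underside.
- brush: bystander: hand brush lying on the bench; leave alone. Origin on its underside.

How it is judged:
By the outcome, as a careful person would: the job done as asked, in the order asked, and still so for the second after the job is handed in, with the robot touching nothing.
It also fails if it takes over 72 s, if anything falls off the work surface, if the arm or the gripper's body presses on something with over 40 N, if the wrist force passes 120 N, or if a joint passes its speed limit or range.

## Working session

There is one attempt and no reset: what is moved stays moved. The work goes in short steps, Python scripts to look and compute and a tool call to move; the robot and the scene stay as the last step left them, time stands still between calls to the robot, and variables do not carry over. Pictures are saved under pics/ and viewed, at most 10 in all, crops included, and the job is handed in when it is done.

Besides the shell and the picture viewer there is one more tool, called after ">>>" as a command line: name --argument value ..., lists and objects as JSON in quotes. jog_arm: Moves the arm, as the interface text tells. Its arguments: {"type":"object","properties":{"motion":{"type":"array"}},"required":["motion"]}

```bash
mkdir -p pics; python3 - <<'E'
from workcell import readout, camera, bot
import cv2,pickle
o=readout.get_obs(); print(o, bot.tcp_to_grasp)
d={}
for n in("scene","top"):
    c=camera(n); d[n]=c; cv2.imwrite(f"pics/{n}0.png",c["pixels"][:,:,::-1]); print(n,c["K"].tolist(),c["rvec"],c["tvec"])
pickle.dump(d,open("c0.pkl","wb"))
E
```

```text
{'clock': 0.0, 'joint_pos': array([-1.21699033e+00,  2.41424033e-01,  3.73155660e-03,  1.33520537e+00,
       -5.15347865e-06,  1.57080267e+00]), 'joint_vel': array([ 5.83157979e-04,  3.29085680e-04,  5.11172125e-04,  8.46226504e-05,
       -6.28637696e-04, -1.73045525e-03]), 'tau': array([ 1.05229479e-03, -3.72318041e+01,  2.52407509e+01,  1.69137883e-02,
        2.87969206e-04, -1.91603490e-06]), 'eef_pos': array([ 0.17301514, -0.46843891,  0.23041024]), 'tool_rot': array([ 9.84393443e-01,  1.75978535e-01, -1.87454567e-04, -1.03390818e-03]), 'ft_force': array([0.010682  , 0.06286638, 0.35989302]), 'ft_torque': array([ 0.03700177,  0.00746287, -0.04426264]), 'grasp_force': 0.0, 'grip_width': 0.08535997116500722} 0.0187
scene [[488.4516690029027, 0.0, 317.0938622265985], [0.0, 488.4516690029027, 193.70621846663133], [0.0, 0.0, 1.0]] [ 2.37359217  0.86273209 -0.29451708] [-0.56919031 -0.20034325  1.3683854 ]
top [[388.15081818755414, 0.0, 317.95840855371614], [0.0, 388.15081818755414, 199.75766349763992], [0.0, 0.0, 1.0]] [ 2.1420594  -2.08615526  0.20972378] [0.10241775 0.64019077 0.8774478 ]
```

View pics/scene0.png

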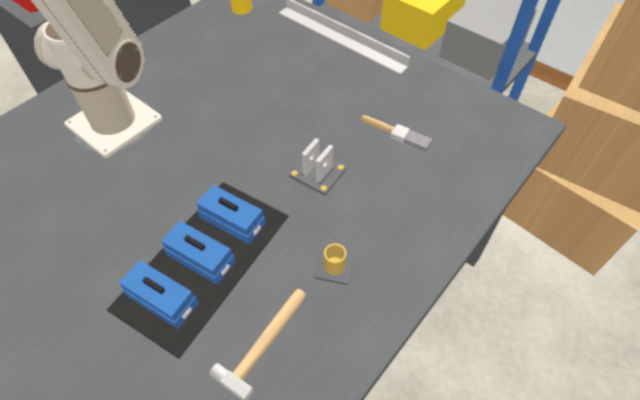

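View pics/top0.png

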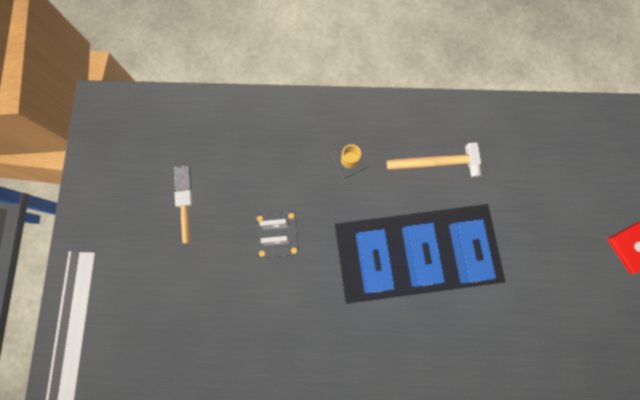

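The scene view shows the cases with their bars near (231,205), (195,243) and (154,286), and the bracket near (318,165). In the top view the bars are near (377,260), (427,253) and (477,249), and the four bracket bolts are around (277,236).

```bash
cat > h.py <<'E'
import numpy as np,cv2
from scipy.spatial.transform import Rotation as R
def ray(c,p):
    K,Rm=c["K"],cv2.Rodrigues(np.array(c["rvec"],float))[0]
    o=-Rm.T@np.array(c["tvec"]).ravel(); d=Rm.T@np.linalg.solve(K,[p[0],p[1],1.]); return o,d/np.linalg.norm(d)
def plane(c,p,z):
    o,d=ray(c,p); return o+d*(z-o[2])/d[2]
def tri(l):
    A=np.zeros((3,3));b=np.zeros(3)
    for c,p in l:
        o,d=ray(c,p);M=np.eye(3)-np.outer(d,d);A+=M;b+=M@o
    X=np.linalg.solve(A,b)
    return X,[round(1e3*np.linalg.norm((np.eye(3)-np.outer(d,d))@(X-o)),1) for o,d in (ray(*q) for q in l)]
def blobs(m,a):
    n,l,s,c=cv2.connectedComponentsWithStats(m.astype(np.uint8)); return [(c[i],s[i,4],l==i) for i in range(1,n) if s[i,4]>=a]
def hsv(c): return cv2.cvtColor(c["pixels"],cv2.COLOR_RGB2HSV)
def blue(c):
    h=hsv(c); return (h[...,0]>100)&(h[...,0]<118)&(h[...,1]>150)&(h[...,2]>70)
E
python3 - <<'E'
from h import *; import pickle
d=pickle.load(open("c0.pkl","rb"))
bars={}
for n,c in d.items():
    h=hsv(c); print(n)
    out=[]
    for ce,a,m in blobs(blue(c),400):
        cn=max(cv2.findContours(m.astype(np.uint8),0,2)[0],key=cv2.contourArea)
        f=np.zeros(m.shape,np.uint8); cv2.fillPoly(f,[cn],1)
        g=(h[...,2]<60)&(f>0)
        bb=blobs(g,15)
        r=cv2.minAreaRect(cn)
        print(" blue",ce.round(1),a,"rect",np.round(r[0],1),np.round(r[1],1),round(r[2],1),[(b[0].round(1),b[1]) for b in bb])
        if n=="top":
            bp=cv2.boxPoints(r); q=np.array([plane(c,p,.06)[:2] for p in bp]); e=[q[1]-q[0],q[2]-q[1]]; e=max(e,key=np.linalg.norm); print("   yaw",np.degrees(np.arctan2(e[1],e[0])),[round(np.linalg.norm(x),3) for x in (q[1]-q[0],q[2]-q[1])])
        if bb: out.append(max(bb,key=lambda b:b[1])[0])
    bars[n]=out
    y=(h[...,0]>12)&(h[...,0]<30)&(h[...,1]>110)&(h[...,2]>90)
    for b in blobs(y,6): print("  yel",b[0].round(1),b[1],plane(c,b[0],.012).round(3))
for p in bars["top"]:
    b=min(((tri([(d["top"],p),(d["scene"],q)]),q) for q in bars["scene"]),key=lambda t:t[0][1][0]); print(p.round(1),b[1].round(1),b[0][0].round(4),b[0][1], plane(d["top"],p,.075).round(4))
E
```

```text
scene
 blue [514.1  42.5] 973 rect [513.6  43.7] [11.2 96.9] 20.6 []
 blue [543.6  23.7] 432 rect [543.4  23.8] [ 8.9 55.3] 23.2 []
 blue [231.2 223. ] 745 rect [229.9 223.3] [65.7 31.3] 6.5 []
 blue [200.3 262.6] 718 rect [197.1 262.5] [70.8 32.5] 7.2 []
 blue [163.3 305.8] 683 rect [157.4 305.7] [75.9 33.7] 7.5 []
  yel [241.    6.1] 265 [-0.117  0.616  0.012]
  yel [406.1  16.5] 3524 [0.356 0.926 0.012]
  yel [618.3  60.4] 4031 [0.985 1.148 0.012]
  yel [551.6  75.6] 578 [0.858 0.951 0.012]
  yel [597.4 153. ] 7053 [1.08  0.735 0.012]
  yel [340.3 167.1] 18 [0.595 0.269 0.012]
  yel [294.1 172.8] 19 [0.517 0.179 0.012]
  yel [567.9 221.4] 6297 [1.109 0.481 0.012]
  yel [323.1 188. ] 20 [0.604 0.189 0.012]
  yel [334.5 258.4] 551 [0.75  0.053 0.012]
top
 blue [471.2 251. ] 1930 rect [471.9 250.9] [61.4 35.1] 78.7 []
   yaw -172.04256070637746 [np.float64(0.086), np.float64(0.143)]
 blue [422.3 254.6] 1789 rect [422.6 254.3] [61.1 32.6] 80.0 []
   yaw -171.8919889486103 [np.float64(0.079), np.float64(0.143)]
 blue [374.5 260.7] 1629 rect [374.5 260.6] [60.9 29.7] 81.3 []
   yaw -171.71034482823543 [np.float64(0.071), np.float64(0.142)]
  yel [39.6 86.7] 13623 [0.943 0.887 0.012]
  yel [350.3 155.6] 381 [0.768 0.038 0.012]
  yel [428.1 161.1] 438 [ 0.759 -0.166  0.012]
  yel [185.1 224.5] 175 [0.575 0.454 0.012]
  yel [290.7 215.4] 27 [0.606 0.188 0.012]
  yel [259.3 218. ] 26 [0.597 0.267 0.012]
  yel [293.5 250. ] 26 [0.518 0.177 0.012]
  yel [261.5 253. ] 26 [0.509 0.257 0.012]
```

```bash
python3 - <<'E'
from h import *; import pickle
d=pickle.load(open("c0.pkl","rb"))
bars={}
for n,c in d.items():
    h=hsv(c); out=[]
    bl=((h[...,0]>95)&(h[...,0]<125)&(h[...,1]>110)&(h[...,2]>60)).astype(np.uint8)
    bl=cv2.morphologyEx(bl,cv2.MORPH_CLOSE,np.ones((3,3)))
    for ce,a,m in blobs(bl,700):
        if ce[0]>500: continue
        cn=max(cv2.findContours(m.astype(np.uint8),0,2)[0],key=cv2.contourArea)
        f=np.zeros(m.shape,np.uint8); cv2.fillPoly(f,[cv2.convexHull(cn)],1); f=cv2.erode(f,np.ones((9,9)))
        bb=blobs((h[...,2]<75)&(f>0),15)
        if not bb: continue
        b=max(bb,key=lambda b:b[1]); ys,xs=np.nonzero(b[2]); r=cv2.minAreaRect(np.c_[xs,ys].astype(np.float32))
        print(n,ce.round(),a,b[0].round(1),b[1],np.round(r[1],1),round(r[2],1)); out.append(b[0])
        bars[n]=out
for p in bars["top"]:
    t=[(tri([(d["top"],p),(d["scene"],q)]),q) for q in bars["scene"]]
    b=min(t,key=lambda t:t[0][1][0]); print(p.round(1),b[1].round(1),b[0][0].round(4),b[0][1], plane(d["top"],p,.073).round(4))
for p,q in (((290.7,215.4),(323.1,188)),((259.3,218),(340.3,167.1)),((293.5,250),(294.1,172.8))):
    print(tri([(d["top"],p),(d["scene"],q)]))
c=d["top"]; m=hsv(c)[...,2]<38
for b in blobs(cv2.morphologyEx((m|(hsv(c)[...,1]>180)).astype(np.uint8),cv2.MORPH_CLOSE,np.ones((5,5))),6000):
    ys,xs=np.nonzero(b[2]); r=cv2.minAreaRect(np.c_[xs,ys].astype(np.float32)); q=[plane(c,x,.006)[:2].round(3).tolist() for x in cv2.boxPoints(r)]; print(b[1],q)
E
```

```text
scene [230. 214.] 2158 [227.9 204.2] 76 [18.9  4. ] 29.7
scene [198. 252.] 2351 [194.4 242.9] 86 [20.2  4.2] 29.7
scene [158. 293.] 2571 [153.4 285.3] 95 [21.4  4.5] 32.0
top [471. 251.] 2153 [477.6 249.2] 86 [18.6  4.5] 77.9
top [422. 255.] 2001 [426.5 253. ] 62 [18.4  3.3] 80.5
top [374. 261.] 1843 [376.7 260. ] 47 [18.1  2.5] 80.5
[477.6 249.2] [153.4 285.3] [ 0.5276 -0.2575  0.0728] [np.float64(0.6), np.float64(0.6)] [ 0.5273 -0.2579  0.073 ]
[426.5 253. ] [194.4 242.9] [ 0.5155 -0.1376  0.0726] [np.float64(0.7), np.float64(0.7)] [ 0.5151 -0.138   0.073 ]
[376.7 260. ] [227.9 204.2] [ 0.4965 -0.0209  0.0723] [np.float64(0.9), np.float64(0.9)] [ 0.4959 -0.0215  0.073 ]
(array([0.60520801, 0.18777112, 0.01441717]), [np.float64(0.1), np.float64(0.1)])
(array([0.59639301, 0.26702804, 0.0151038 ]), [np.float64(0.2), np.float64(0.2)])
(array([0.5182369 , 0.17739835, 0.01523764]), [np.float64(0.4), np.float64(0.4)])
```

>>> jog_arm --motion '[{"x": 459, "y": -307, "z": 0, "spin": 12, "fingers": -1}, {"x": 459, "y": -307, "z": 0, "spin": 12, "fingers": -1}, {"x": 459, "y": -307, "z": 0, "spin": 12, "fingers": -1}, {"x": 459, "y": -307, "z": 0, "spin": 12, "fingers": -1}, {"x": 459, "y": -307, "z": 0, "spin": 12, "fingers": -1}, {"x": 459, "y": -307, "z": 0, "spin": 12, "fingers": -1}, {"x": 459, "y": -307, "z": 0, "spin": 12, "fingers": -1}, {"x": 459, "y": -307, "z": 0, "spin": 12, "fingers": -1}]'

```text
clock: 1.1
eef_pos: [0.4646, -0.0664, 0.2311]
tool_rot: [0.997, 0.072, -0.0, 0.0]
ft_force: [1.0, -1.3, 0.1]
grip_width: 0.0853
grasp_force: 0.0
```

>>> jog_arm --motion '[{"x": 0, "y": 0, "z": 0, "spin": 0, "fingers": -1}]'

```text
clock: 1.23
eef_pos: [0.4656, -0.0646, 0.2306]
tool_rot: [0.997, 0.076, -0.0, -0.0]
ft_force: [-0.4, -0.0, 0.1]
grip_width: 0.0858
grasp_force: 0.0
```

```bash
cat >> h.py <<'E'
def head(o):
    x=R.from_quat(o["tool_rot"]).as_matrix(); return x
def togo(o,target,yaw):
    M=head(o); d=M.T@(np.array(target)-o["eef_pos"])*1e3; h=np.degrees(np.arctan2(M[1,0],M[0,0]))
    print("shift mm",d.round(1),"spin",round(h-yaw,1),"pos",np.round(o["eef_pos"],4),"heading",round(h,2),"tilt",M[:,2].round(4),"F",np.round(o["ft_force"],2),"w",round(o["grip_width"],4),"t",round(o["clock"],2))
E
python3 - <<'E'
from h import *; from workcell import *; import pickle
o=readout.get_obs(); c=camera("wrist"); pickle.dump(c,open("w1.pkl","wb")); cv2.imwrite("pics/w1.png",c["pixels"][:,:,::-1])
togo(o,(.4965,-.021,.2),8)
E
```

```text
shift mm [ 37.1 -38.5  30.6] spin 0.7 pos [ 0.4656 -0.0646  0.2306] heading 8.7 tilt [-5.e-04  8.e-04 -1.e+00] F [-0.41 -0.04  0.09] w 0.0858 t 1.23
```

View pics/w1.png

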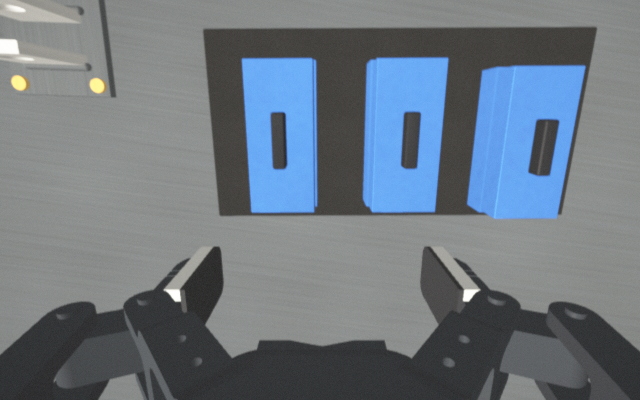

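The wrist view shows the bars at (278,140), (411,140) and (543,147), the mat corners at about (205,30) to (560,213), and the bracket bolts at (19,83) and (97,85).

```bash
python3 - <<'E'
from h import *; import pickle
c=pickle.load(open("w1.pkl","rb")); d=pickle.load(open("c0.pkl","rb")); h=hsv(c)
top={0:(376.7,260),1:(426.5,253),2:(477.6,249.2)}
bl=((h[...,0]>95)&(h[...,0]<125)&(h[...,1]>110)&(h[...,2]>60)).astype(np.uint8)
i=0
for ce,a,m in sorted(blobs(bl,4000),key=lambda b:b[0][0]):
    cn=max(cv2.findContours(m.astype(np.uint8),0,2)[0],key=cv2.contourArea)
    f=np.zeros(m.shape,np.uint8); cv2.fillPoly(f,[cn],1); f=cv2.erode(f,np.ones((7,7)))
    b=max(blobs((f>0)&~m.astype(bool),100),key=lambda b:b[1]); ys,xs=np.nonzero(b[2])
    P=np.array([plane(c,p,.078)[:2] for p in zip(xs,ys)]); _,_,V=np.linalg.svd(P-P.mean(0),full_matrices=False)
    v=V[0]*np.sign(V[0][0]); print(b[0].round(1),b[1],"xy",P.mean(0).round(4),"baryaw",np.degrees(np.arctan2(v[1],v[0])).round(2), "tri",tri([(c,b[0]),(d["top"],top[i])])[0].round(4)); i+=1
    r=cv2.boxPoints(cv2.minAreaRect(cn)); q=np.array([plane(c,p,.064)[:2] for p in r]); e=max([q[1]-q[0],q[2]-q[1]],key=np.linalg.norm); e*=np.sign(e[0]); print("  rect yaw",np.degrees(np.arctan2(e[1],e[0])).round(2),"ctr",q.mean(0).round(4))
y=(h[...,0]>12)&(h[...,0]<30)&(h[...,1]>110)&(h[...,2]>90)
for b in blobs(y,30): print("yel",b[0].round(1),plane(c,b[0],.014).round(4))
E
```

```text
[278.2 140.1] 750 xy [ 0.4976 -0.0218] baryaw 8.73 tri [ 0.4965 -0.0213  0.0715]
  rect yaw 9.03 ctr [ 0.497  -0.0214]
[410.2 139.6] 856 xy [ 0.5156 -0.1369] baryaw 9.13 tri [ 0.5154 -0.1387  0.0707]
  rect yaw 8.78 ctr [ 0.5147 -0.1356]
[543.  146.6] 1173 xy [ 0.5273 -0.2547] baryaw 9.66 tri [ 0.5273 -0.2577  0.0735]
  rect yaw 8.88 ctr [ 0.5263 -0.2469]
yel [25.  82.9] [0.5092 0.2503 0.014 ]
yel [102.8  86. ] [0.5182 0.171  0.014 ]
```

>>> jog_arm --motion '[{"x": 37, "y": -38, "z": 20, "spin": 0, "fingers": -1}, {"x": 37, "y": -38, "z": 70, "spin": 0, "fingers": -1}, {"x": 37, "y": -38, "z": 110, "spin": 0, "fingers": -1}, {"x": 37, "y": -38, "z": 110, "spin": 0, "fingers": -1}]'

```text
clock: 1.78
eef_pos: [0.4913, -0.0264, 0.1183]
tool_rot: [0.997, 0.071, -0.004, -0.0]
ft_force: [-1.2, -0.0, 1.5]
grip_width: 0.0855
grasp_force: 0.0
```

```bash
python3 - <<'E'
from h import *; from workcell import *; import pickle
o=readout.get_obs(); c=camera("wrist"); pickle.dump(c,open("w2.pkl","wb")); cv2.imwrite("pics/w2.png",c["pixels"][:,:,::-1])
togo(o,(.4968,-.0213,.012),8.8)
h=hsv(c);m=((h[...,0]>95)&(h[...,0]<125)&(h[...,1]>110)&(h[...,2]>60)).astype(np.uint8)
for ce,a,b in blobs(m,5000):
    cn=max(cv2.findContours(b.astype(np.uint8),0,2)[0],key=cv2.contourArea)
    f=np.zeros(b.shape,np.uint8); cv2.fillPoly(f,[cn],1); f=cv2.erode(f,np.ones((7,7)))
    for g in blobs((f>0)&~b,300): 
        ys,xs=np.nonzero(g[2]);P=np.array([plane(c,p,.08)[:2] for p in zip(xs,ys)]);v=np.linalg.svd(P-P.mean(0),full_matrices=False)[2][0];v*=np.sign(v[0]);print(g[0],P.mean(0),np.degrees(np.arctan2(v[1],v[0])))
E
```

```text
shift mm [  7.1  -4.1 106.2] spin -0.6 pos [ 0.4913 -0.0264  0.1183] heading 8.16 tilt [-8.7e-03  2.0e-04 -1.0e+00] F [-1.17 -0.    1.48] w 0.0855 t 1.77
[513.14108527 205.75891473] [ 0.51785496 -0.13362759] 10.834563096197025
[312.36467752 208.69198312] [ 0.49988733 -0.02059422] 8.865188018265044
```

View pics/w2.png

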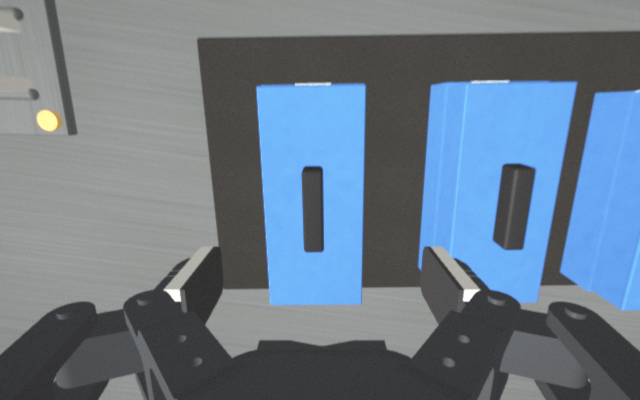

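The wrist view shows bar a at (312,209) between the fingertips (about 200 to 445 px). The arm is still settling.

>>> jog_arm --motion '[{"x": 0, "y": 0, "z": 0}, {"x": 0, "y": 0, "z": 0}]'

```text
validation failed for argument at $.mo...
```

```bash
cat > look.py <<'E'
from h import *; from workcell import *; import sys
def bars(c,z=.08):
    h=hsv(c);m=((h[...,0]>95)&(h[...,0]<125)&(h[...,1]>110)&(h[...,2]>60)).astype(np.uint8)
    for ce,a,b in blobs(m,5000):
        cn=max(cv2.findContours(b.astype(np.uint8),0,2)[0],key=cv2.contourArea)
        f=np.zeros(b.shape,np.uint8); cv2.fillPoly(f,[cn],1); f=cv2.erode(f,np.ones((7,7)))
        for g in blobs((f>0)&~b,300):
            ys,xs=np.nonzero(g[2]);P=np.array([plane(c,p,z)[:2] for p in zip(xs,ys)]);v=np.linalg.svd(P-P.mean(0),full_matrices=False)[2][0];v*=np.sign(v[0]);print("bar",g[0].round(1),P.mean(0).round(4),np.degrees(np.arctan2(v[1],v[0])).round(2))
E
python3 - <<'E'
from look import *
o=readout.get_obs(); togo(o,(.4968,-.0213,.012),8.8); bars(camera("wrist"))
E
```

```text
shift mm [  4.5  -4.6 108.6] spin -0.6 pos [ 0.4934 -0.0265  0.1206] heading 8.16 tilt [-0.0038 -0.     -1.    ] F [-0.59 -0.15  0.58] w 0.085 t 1.82
bar [509.4 208.2] [ 0.5179 -0.1335] 10.95
bar [311.9 211.1] [ 0.5    -0.0206] 8.6
```

>>> jog_arm --motion '[{"x": 0, "y": 0, "z": 0, "spin": 0, "fingers": -1}, {"x": 0, "y": 0, "z": 0, "spin": 0, "fingers": -1}]'

```text
clock: 2.12
eef_pos: [0.4963, -0.0257, 0.1231]
tool_rot: [0.997, 0.072, 0.002, 0.0]
ft_force: [0.3, 0.5, -0.2]
grip_width: 0.0855
grasp_force: 0.0
```

```bash
python3 - <<'E'
from look import *
o=readout.get_obs(); togo(o,(.498,-.021,.012),8.8)
E
```

```text
shift mm [  2.   -4.5 111.1] spin -0.6 pos [ 0.4963 -0.0257  0.1231] heading 8.24 tilt [ 3.5e-03 -2.0e-04 -1.0e+00] F [ 0.31  0.48 -0.15] w 0.0855 t 2.12
```

>>> jog_arm --motion '[{"x": 2, "y": -4, "z": 35, "spin": -0.6, "fingers": -1}, {"x": 2, "y": -4, "z": 65, "spin": -0.6, "fingers": -1}, {"x": 2, "y": -4, "z": 90, "spin": -0.6, "fingers": -1}, {"x": 2, "y": -4, "z": 102, "spin": -0.6, "fingers": -1}, {"x": 2, "y": -4, "z": 108, "spin": -0.6, "fingers": -1}, {"x": 2, "y": -4, "z": 109, "spin": -0.6, "fingers": -1}, {"x": 2, "y": -4, "z": 109, "spin": -0.6, "fingers": -1}]'

```text
clock: 3.0
eef_pos: [0.4973, -0.0211, 0.0131]
tool_rot: [0.997, 0.077, 0.001, 0.0]
ft_force: [-0.4, -0.7, -0.0]
grip_width: 0.0853
grasp_force: 0.0
```

```bash
python3 - <<'E'
from look import *
o=readout.get_obs(); togo(o,(.498,-.021,.012),8.8)
E
```

```text
shift mm [ 0.8 -0.   1.1] spin 0.1 pos [ 0.4973 -0.0211  0.0131] heading 8.87 tilt [ 1.6e-03 -1.0e-04 -1.0e+00] F [-0.36 -0.74 -0.  ] w 0.0853 t 3.0
```

>>> jog_arm --motion '[{"x": 0, "y": 0, "z": 0, "spin": 0, "fingers": 1}, {"x": 0, "y": 0, "z": 0, "spin": 0, "fingers": 1}, {"x": 0, "y": 0, "z": 0, "spin": 0, "fingers": 1}, {"x": 0, "y": 0, "z": 0, "spin": 0, "fingers": 1}, {"x": 0, "y": 0, "z": 0, "spin": 0, "fingers": 1}]'

```text
clock: 3.62
eef_pos: [0.4972, -0.0209, 0.0134]
tool_rot: [0.997, 0.077, 0.001, -0.0]
ft_force: [-1.3, 1.3, 5.0]
grip_width: 0.0644
grasp_force: 67.5
```

>>> jog_arm --motion '[{"x": 0, "y": 0, "z": -8, "spin": 0, "fingers": 1}, {"x": 0, "y": 0, "z": -20, "spin": 0, "fingers": 1}, {"x": 0, "y": 0, "z": -32, "spin": 0, "fingers": 1}, {"x": 0, "y": 0, "z": -40, "spin": 0, "fingers": 1}, {"x": 0, "y": 0, "z": -40, "spin": 0, "fingers": 1}, {"x": 0, "y": 0, "z": -40, "spin": 0, "fingers": 1}]'

```text
clock: 4.38
eef_pos: [0.4962, -0.0211, 0.0521]
tool_rot: [0.997, 0.077, -0.0, -0.0]
ft_force: [-0.3, 0.4, -3.3]
grip_width: 0.0647
grasp_force: 67.0
```

```bash
python3 - <<'E'
from look import *
F=[]
c=camera("top"); cv2.imwrite("pics/t1.png",c["pixels"][150:330,300:540,::-1].repeat(3,0).repeat(3,1))
for i in range(4): F.append(readout.get_obs()["ft_force"]); camera("top")
print(np.mean(F,0)); o=readout.get_obs(); togo(o,(.498,-.021,.012),8.8)
print(o["ft_torque"])
E
```

```text
[ 0.34655345 -0.39121897 -3.16885587]
shift mm [ 1.8  0.2 39.9] spin 0.1 pos [ 0.4962 -0.0211  0.0519] heading 8.87 tilt [-8.e-04  0.e+00 -1.e+00] F [ 0.59 -0.31 -3.1 ] w 0.0647 t 4.62
[ 0.01412799 -0.02155328  0.02958193]
```

View pics/t1.png

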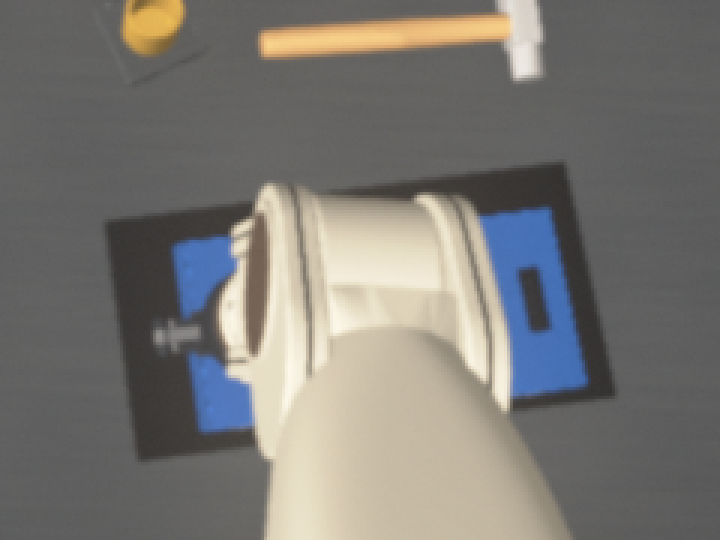

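Force is −3.2 N, about 320 g, so case a is light. Setting it back.

>>> jog_arm --motion '[{"x": 0, "y": 0, "z": 14, "spin": 0, "fingers": 1}, {"x": 0, "y": 0, "z": 26, "spin": 0, "fingers": 1}, {"x": 0, "y": 0, "z": 34, "spin": 0, "fingers": 1}, {"x": 0, "y": 0, "z": 38, "spin": 0, "fingers": 1}, {"x": 0, "y": 0, "z": 40, "spin": 0, "fingers": 1}, {"x": 0, "y": 0, "z": 40, "spin": 0, "fingers": 1}]'

```text
clock: 5.38
eef_pos: [0.4958, -0.021, 0.0135]
tool_rot: [0.997, 0.077, -0.0, -0.0]
ft_force: [-4.2, 0.7, 7.7]
grip_width: 0.0646
grasp_force: 68.3
```

>>> jog_arm --motion '[{"x": 0, "y": 0, "z": 0, "spin": 0, "fingers": -1}, {"x": 0, "y": 0, "z": 0, "spin": 0, "fingers": -1}, {"x": 0, "y": 0, "z": 0, "spin": 0, "fingers": -1}, {"x": 0, "y": 0, "z": 0, "spin": 0, "fingers": -1}, {"x": 0, "y": 0, "z": -10, "spin": 0, "fingers": -1}, {"x": 0, "y": 0, "z": -40, "spin": 0, "fingers": -1}, {"x": 0, "y": 0, "z": -85, "spin": 0, "fingers": -1}, {"x": 0, "y": 0, "z": -110, "spin": 0, "fingers": -1}]'

```text
clock: 6.38
eef_pos: [0.4978, -0.0211, 0.1253]
tool_rot: [0.997, 0.077, 0.002, 0.0]
ft_force: [0.3, -0.7, -0.4]
grip_width: 0.0854
grasp_force: 0.0
```

```bash
python3 - <<'E'
from look import *
o=readout.get_obs(); togo(o,(.516,-.1375,.123),8.9)
E
```

```text
shift mm [  0.  117.8   2.4] spin -0.0 pos [ 0.4978 -0.0211  0.1253] heading 8.87 tilt [ 3.9e-03 -2.0e-04 -1.0e+00] F [ 0.27 -0.72 -0.42] w 0.0854 t 6.38
```

>>> jog_arm --motion '[{"x": 1, "y": 35, "z": 0, "spin": 0, "fingers": -1}, {"x": 1, "y": 80, "z": 0, "spin": 0, "fingers": -1}, {"x": 1, "y": 110, "z": 0, "spin": 0, "fingers": -1}, {"x": 1, "y": 118, "z": 0, "spin": 0, "fingers": -1}, {"x": 1, "y": 118, "z": 0, "spin": 0, "fingers": -1}, {"x": 1, "y": 118, "z": 0, "spin": 0, "fingers": -1}]'

```text
clock: 7.12
eef_pos: [0.5155, -0.1365, 0.1224]
tool_rot: [0.997, 0.078, -0.0, -0.0]
ft_force: [-0.7, 0.3, 1.0]
grip_width: 0.0854
grasp_force: 0.0
```

```bash
python3 - <<'E'
from look import *
c=camera("wrist");cv2.imwrite("pics/w3.png",c["pixels"][:,:,::-1]);bars(c)
o=readout.get_obs(); togo(o,(.516,-.1375,.012),8.9)
E
```

```text
bar [322.1 218.3] [ 0.5181 -0.1372] 8.67
bar [130.6 219.4] [ 0.4999 -0.0255] 6.75
bar [517.6 228.3] [ 0.5299 -0.2529] 11.32
shift mm [  0.3   1.2 110.4] spin 0.1 pos [ 0.5155 -0.1364  0.1224] heading 8.95 tilt [-3.e-04  4.e-04 -1.e+00] F [ 0.04  0.07 -0.41] w 0.0848 t 7.17
```

View pics/w3.png

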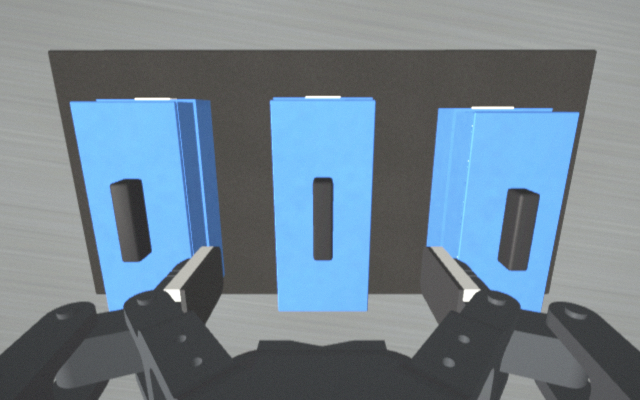

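The wrist view shows case b's bar centred at (322,218) between the fingers. Case a is closed and upright at the left. Descending 109 mm and gripping.

>>> jog_arm --motion '[{"x": 1, "y": 1, "z": 40, "spin": 0, "fingers": -1}, {"x": 1, "y": 1, "z": 75, "spin": 0, "fingers": -1}, {"x": 1, "y": 1, "z": 98, "spin": 0, "fingers": -1}, {"x": 1, "y": 1, "z": 108, "spin": 0, "fingers": -1}, {"x": 1, "y": 1, "z": 109, "spin": 0, "fingers": -1}, {"x": 1, "y": 1, "z": 109, "spin": 0, "fingers": -1}]'

```text
clock: 7.92
eef_pos: [0.5178, -0.1383, 0.0143]
tool_rot: [0.997, 0.078, 0.001, 0.0]
ft_force: [0.8, 0.5, 0.9]
grip_width: 0.0855
grasp_force: 0.0
```

>>> jog_arm --motion '[{"x": 0, "y": 0, "z": 0, "spin": 0, "fingers": 1}, {"x": 0, "y": 0, "z": 0, "spin": 0, "fingers": 1}, {"x": 0, "y": 0, "z": 0, "spin": 0, "fingers": 1}, {"x": 0, "y": 0, "z": 0, "spin": 0, "fingers": 1}, {"x": 0, "y": 0, "z": -4, "spin": 0, "fingers": 1}, {"x": 0, "y": 0, "z": -14, "spin": 0, "fingers": 1}, {"x": 0, "y": 0, "z": -26, "spin": 0, "fingers": 1}, {"x": 0, "y": 0, "z": -38, "spin": 0, "fingers": 1}]'

```text
clock: 8.93
eef_pos: [0.5169, -0.1385, 0.0521]
tool_rot: [0.997, 0.077, -0.0, 0.0]
ft_force: [0.2, 0.4, -5.8]
grip_width: 0.0643
grasp_force: 67.8
```

>>> jog_arm --motion '[{"x": 0, "y": 0, "z": -2, "spin": 0, "fingers": 1}, {"x": 0, "y": 0, "z": -2, "spin": 0, "fingers": 1}, {"x": 0, "y": 0, "z": -2, "spin": 0, "fingers": 1}, {"x": 0, "y": 0, "z": -2, "spin": 0, "fingers": 1}]'

```text
clock: 9.43
eef_pos: [0.5164, -0.1382, 0.0528]
tool_rot: [0.997, 0.077, -0.0, -0.0]
ft_force: [-0.1, 0.3, -6.2]
grip_width: 0.0643
grasp_force: 68.0
```

```bash
python3 - <<'E'
from look import *
F=[]
for i in range(4): F.append(readout.get_obs()["ft_force"]); camera("top")
print(np.mean(F,0)); o=readout.get_obs(); togo(o,(.516,-.1375,.012),8.8)
E
```

```text
[ 0.23106373  0.02512824 -6.2199633 ]
shift mm [-0.6 -0.9 41.1] spin 0.1 pos [ 0.5167 -0.1383  0.0531] heading 8.87 tilt [-4.e-04  1.e-04 -1.e+00] F [-0.6  -0.01 -6.24] w 0.0648 t 9.62
```

Case b weighs about 630 g, so it is the heavy one. Setting it back, then hefting c.

>>> jog_arm --motion '[{"x": 0, "y": 0, "z": 14, "spin": 0, "fingers": 1}, {"x": 0, "y": 0, "z": 26, "spin": 0, "fingers": 1}, {"x": 0, "y": 0, "z": 34, "spin": 0, "fingers": 1}, {"x": 0, "y": 0, "z": 38, "spin": 0, "fingers": 1}, {"x": 0, "y": 0, "z": 40, "spin": 0, "fingers": 1}, {"x": 0, "y": 0, "z": 40, "spin": 0, "fingers": 1}]'

```text
clock: 10.38
eef_pos: [0.5159, -0.1381, 0.015]
tool_rot: [0.997, 0.077, -0.001, -0.0]
ft_force: [-6.3, 0.8, 7.4]
grip_width: 0.0647
grasp_force: 69.6
```

>>> jog_arm --motion '[{"x": 0, "y": 0, "z": 0, "spin": 0, "fingers": -1}, {"x": 0, "y": 0, "z": 0, "spin": 0, "fingers": -1}, {"x": 0, "y": 0, "z": 0, "spin": 0, "fingers": -1}, {"x": 0, "y": 0, "z": 0, "spin": 0, "fingers": -1}, {"x": 0, "y": 0, "z": -10, "spin": 0, "fingers": -1}, {"x": 0, "y": 0, "z": -40, "spin": 0, "fingers": -1}, {"x": 0, "y": 0, "z": -85, "spin": 0, "fingers": -1}, {"x": 0, "y": 0, "z": -110, "spin": 0, "fingers": -1}]'

```text
clock: 11.38
eef_pos: [0.5181, -0.1387, 0.1265]
tool_rot: [0.997, 0.077, 0.002, 0.001]
ft_force: [0.5, 0.9, 0.8]
grip_width: 0.0854
grasp_force: 0.0
```

>>> jog_arm --motion '[{"x": -7, "y": 35, "z": 0, "spin": 0, "fingers": -1}, {"x": -7, "y": 80, "z": 0, "spin": 0, "fingers": -1}, {"x": -7, "y": 110, "z": 0, "spin": 0, "fingers": -1}, {"x": -7, "y": 119, "z": 0, "spin": 0, "fingers": -1}, {"x": -7, "y": 119, "z": 0, "spin": 0, "fingers": -1}, {"x": -7, "y": 119, "z": 0, "spin": 0, "fingers": -1}]'

```text
clock: 12.12
eef_pos: [0.5281, -0.2559, 0.1234]
tool_rot: [0.997, 0.078, -0.0, -0.0]
ft_force: [0.5, -0.3, 0.3]
grip_width: 0.0854
grasp_force: 0.0
```

```bash
python3 - <<'E'
from look import *
c=camera("wrist");cv2.imwrite("pics/w4.png",c["pixels"][:,:,::-1]);bars(c)
o=readout.get_obs(); togo(o,(.5275,-.2565,.012),9)
E
```

```text
bar [128.1 210.1] [ 0.5177 -0.1429] 6.75
bar [323.  219.4] [ 0.5298 -0.2572] 8.97
shift mm [ -0.7   0.7 111.4] spin -0.1 pos [ 0.5281 -0.2558  0.1234] heading 8.95 tilt [-4.e-04  5.e-04 -1.e+00] F [-0.16 -0.02 -0.26] w 0.0854 t 12.18
```

>>> jog_arm --motion '[{"x": 0, "y": 1, "z": 40, "spin": 0, "fingers": -1}, {"x": 0, "y": 1, "z": 75, "spin": 0, "fingers": -1}, {"x": 0, "y": 1, "z": 98, "spin": 0, "fingers": -1}, {"x": 0, "y": 1, "z": 108, "spin": 0, "fingers": -1}, {"x": 0, "y": 1, "z": 110, "spin": 0, "fingers": -1}, {"x": 0, "y": 1, "z": 110, "spin": 0, "fingers": -1}]'

```text
clock: 12.92
eef_pos: [0.5292, -0.2581, 0.0143]
tool_rot: [0.997, 0.078, 0.001, 0.0]
ft_force: [-0.6, -1.1, -0.8]
grip_width: 0.0853
grasp_force: 0.0
```

>>> jog_arm --motion '[{"x": 0, "y": 0, "z": 0, "spin": 0, "fingers": 1}, {"x": 0, "y": 0, "z": 0, "spin": 0, "fingers": 1}, {"x": 0, "y": 0, "z": 0, "spin": 0, "fingers": 1}, {"x": 0, "y": 0, "z": 0, "spin": 0, "fingers": 1}, {"x": 0, "y": 0, "z": -4, "spin": 0, "fingers": 1}, {"x": 0, "y": 0, "z": -14, "spin": 0, "fingers": 1}, {"x": 0, "y": 0, "z": -26, "spin": 0, "fingers": 1}, {"x": 0, "y": 0, "z": -38, "spin": 0, "fingers": 1}]'

```text
clock: 13.92
eef_pos: [0.5285, -0.2581, 0.0522]
tool_rot: [0.997, 0.077, 0.0, 0.0]
ft_force: [0.3, -0.0, -3.1]
grip_width: 0.0646
grasp_force: 67.3
```

>>> jog_arm --motion '[{"x": 0, "y": 0, "z": -2, "spin": 0, "fingers": 1}, {"x": 0, "y": 0, "z": -2, "spin": 0, "fingers": 1}, {"x": 0, "y": 0, "z": -2, "spin": 0, "fingers": 1}, {"x": 0, "y": 0, "z": -2, "spin": 0, "fingers": 1}, {"x": 0, "y": 0, "z": -2, "spin": 0, "fingers": 1}, {"x": 0, "y": 0, "z": -2, "spin": 0, "fingers": 1}]'

```text
clock: 14.68
eef_pos: [0.5284, -0.258, 0.0531]
tool_rot: [0.997, 0.077, -0.0, -0.0]
ft_force: [-0.0, -0.1, -3.4]
grip_width: 0.0646
grasp_force: 67.4
```

>>> jog_arm --motion '[{"x": 0, "y": 0, "z": 14, "spin": 0, "fingers": 1}, {"x": 0, "y": 0, "z": 26, "spin": 0, "fingers": 1}, {"x": 0, "y": 0, "z": 34, "spin": 0, "fingers": 1}, {"x": 0, "y": 0, "z": 38, "spin": 0, "fingers": 1}, {"x": 0, "y": 0, "z": 40, "spin": 0, "fingers": 1}, {"x": 0, "y": 0, "z": 40, "spin": 0, "fingers": 1}]'

```text
clock: 15.42
eef_pos: [0.5275, -0.2575, 0.015]
tool_rot: [0.997, 0.077, -0.001, -0.0]
ft_force: [-5.7, 4.0, 9.1]
grip_width: 0.0644
grasp_force: 68.7
```

>>> jog_arm --motion '[{"x": 0, "y": 0, "z": 0, "spin": 0, "fingers": -1}, {"x": 0, "y": 0, "z": 0, "spin": 0, "fingers": -1}, {"x": 0, "y": 0, "z": 0, "spin": 0, "fingers": -1}, {"x": 0, "y": 0, "z": 0, "spin": 0, "fingers": -1}, {"x": 0, "y": 0, "z": -10, "spin": 0, "fingers": -1}, {"x": 0, "y": 0, "z": -40, "spin": 0, "fingers": -1}, {"x": 0, "y": 0, "z": -85, "spin": 0, "fingers": -1}, {"x": 0, "y": 0, "z": -130, "spin": 0, "fingers": -1}]'

```text
clock: 16.42
eef_pos: [0.5283, -0.258, 0.1451]
tool_rot: [0.997, 0.077, 0.0, 0.0]
ft_force: [1.1, -0.7, -0.2]
grip_width: 0.0851
grasp_force: 0.0
```

>>> jog_arm --motion '[{"x": 7, "y": -50, "z": 0, "spin": 0, "fingers": -1}, {"x": 7, "y": -100, "z": 0, "spin": 0, "fingers": -1}, {"x": 7, "y": -119, "z": 0, "spin": 0, "fingers": -1}, {"x": 7, "y": -119, "z": 0, "spin": 0, "fingers": -1}, {"x": 7, "y": -119, "z": 0, "spin": 0, "fingers": -1}, {"x": 7, "y": -119, "z": 0, "spin": 0, "fingers": -1}]'

```text
clock: 17.18
eef_pos: [0.5173, -0.1406, 0.1433]
tool_rot: [0.997, 0.076, 0.0, 0.0]
ft_force: [-0.4, -0.1, 0.3]
grip_width: 0.0853
grasp_force: 0.0
```

```bash
python3 - <<'E'
from look import *
c=camera("wrist");cv2.imwrite("pics/w5.png",c["pixels"][:,:,::-1]);bars(c)
o=readout.get_obs(); togo(o,(.5165,-.138,.05),8.8)
E
```

```text
bar [141.7 211.5] [ 0.4997 -0.0253] 6.92
bar [317.3 211.8] [ 0.5169 -0.1386] 8.45
bar [494.  220.8] [ 0.5284 -0.2543] 10.91
shift mm [-0.2 -2.6 93.2] spin -0.0 pos [ 0.5171 -0.1405  0.1432] heading 8.77 tilt [-0.e+00 -2.e-04 -1.e+00] F [-0.61  0.1   0.7 ] w 0.0855 t 17.23
```

View pics/w5.png

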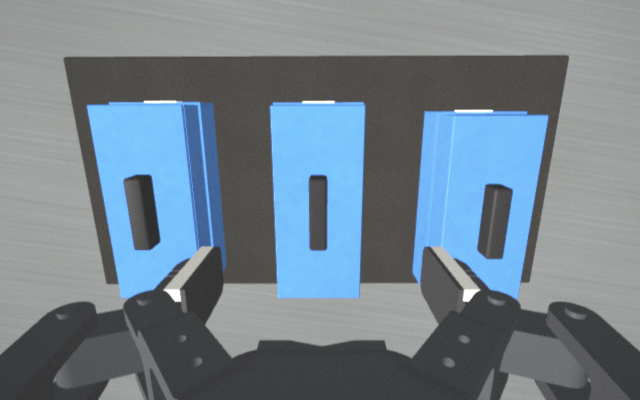

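Case c is light too (−3.4 N). The view shows all three cases closed, with bar b at (317,212). Now gripping the lid of b by its bar.

>>> jog_arm --motion '[{"x": 0, "y": -2, "z": 30, "spin": 0, "fingers": -1}, {"x": 0, "y": -2, "z": 60, "spin": 0, "fingers": -1}, {"x": 0, "y": -2, "z": 72, "spin": 0, "fingers": -1}, {"x": 0, "y": -2, "z": 75, "spin": 0, "fingers": -1}, {"x": 0, "y": -2, "z": 75, "spin": 0, "fingers": -1}, {"x": 0, "y": -2, "z": 75, "spin": 0, "fingers": -1}]'

```text
clock: 17.98
eef_pos: [0.5176, -0.1377, 0.0695]
tool_rot: [0.997, 0.077, 0.001, 0.0]
ft_force: [1.1, -0.6, -1.2]
grip_width: 0.0857
grasp_force: 0.0
```

```bash
python3 - <<'E'
from look import *
o=readout.get_obs(); togo(o,(.5165,-.138,.068),8.8)
E
```

```text
shift mm [-1.2  0.2  1.5] spin 0.1 pos [ 0.5176 -0.1377  0.0695] heading 8.86 tilt [ 2.2e-03 -6.0e-04 -1.0e+00] F [ 1.08 -0.6  -1.19] w 0.0857 t 17.98
```

>>> jog_arm --motion '[{"x": 0, "y": 0, "z": 1, "spin": 0, "fingers": 1}, {"x": 0, "y": 0, "z": 1, "spin": 0, "fingers": 1}, {"x": 0, "y": 0, "z": 1, "spin": 0, "fingers": 1}, {"x": 0, "y": 0, "z": 1, "spin": 0, "fingers": 1}, {"x": 0, "y": 0, "z": 1, "spin": 0, "fingers": 1}, {"x": 0, "y": 0, "z": 1, "spin": 0, "fingers": 1}, {"x": 0, "y": 0, "z": 1, "spin": 0, "fingers": 1}]'

```text
clock: 18.85
eef_pos: [0.5169, -0.1374, 0.0676]
tool_rot: [0.997, 0.077, 0.0, 0.0]
ft_force: [-0.8, 0.1, 2.5]
grip_width: 0.0102
grasp_force: 59.7
```

>>> jog_arm --motion '[{"x": 0, "y": 0, "z": -10, "spin": 0, "fingers": 1}, {"x": 0, "y": 0, "z": -30, "spin": 0, "fingers": 1}, {"x": 0, "y": 0, "z": -65, "spin": 0, "fingers": 1}, {"x": -30, "y": 0, "z": -65, "spin": 0, "fingers": 1}, {"x": -80, "y": 0, "z": -65, "spin": 0, "fingers": 1}, {"x": -140, "y": 0, "z": -65, "spin": 0, "fingers": 1}, {"x": -190, "y": 0, "z": -55, "spin": 0, "fingers": 1}, {"x": -202, "y": 0, "z": -40, "spin": 0, "fingers": 1}]'

```text
clock: 19.85
eef_pos: [0.3141, -0.1683, 0.1074]
tool_rot: [0.997, 0.076, -0.0, -0.0]
ft_force: [-0.1, -0.1, -0.9]
grip_width: 0.0104
grasp_force: 59.2
```

>>> jog_arm --motion '[{"x": 0, "y": 0, "z": 30, "spin": 0, "fingers": 1}, {"x": 0, "y": 0, "z": 55, "spin": 0, "fingers": 1}, {"x": 0, "y": 0, "z": 66, "spin": 0, "fingers": 1}, {"x": 0, "y": 0, "z": 69, "spin": 0, "fingers": 1}, {"x": 0, "y": 0, "z": 71, "spin": 0, "fingers": 1}, {"x": 0, "y": 0, "z": 71, "spin": 0, "fingers": 1}]'

```text
clock: 20.6
eef_pos: [0.3176, -0.1687, 0.0368]
tool_rot: [0.997, 0.077, 0.0, 0.0]
ft_force: [-0.2, -0.3, -1.4]
grip_width: 0.0104
grasp_force: 59.2
```

```bash
python3 - <<'E'
from look import *
o=readout.get_obs(); togo(o,(.317,-.168,.036),8.8)
E
```

```text
shift mm [-0.5 -0.8  0.8] spin 0.1 pos [ 0.3176 -0.1687  0.0368] heading 8.88 tilt [ 1.e-03 -6.e-04 -1.e+00] F [-0.2  -0.31 -1.4 ] w 0.0104 t 20.6
```

>>> jog_arm --motion '[{"x": 0, "y": 0, "z": 1, "spin": 0, "fingers": 1}, {"x": 0, "y": 0, "z": 2, "spin": 0, "fingers": 1}, {"x": 0, "y": 0, "z": 2, "spin": 0, "fingers": 1}]'

```text
clock: 20.98
eef_pos: [0.3176, -0.1688, 0.0355]
tool_rot: [0.997, 0.077, 0.001, 0.0]
ft_force: [-2.5, 1.1, 11.1]
grip_width: 0.0106
grasp_force: 60.8
```

>>> jog_arm --motion '[{"x": 0, "y": 0, "z": 0, "spin": 0, "fingers": -1}, {"x": 0, "y": 0, "z": 0, "spin": 0, "fingers": -1}, {"x": 0, "y": 0, "z": 0, "spin": 0, "fingers": -1}, {"x": 0, "y": 0, "z": 0, "spin": 0, "fingers": -1}, {"x": 0, "y": 0, "z": -10, "spin": 0, "fingers": -1}, {"x": 0, "y": 0, "z": -40, "spin": 0, "fingers": -1}, {"x": 0, "y": 0, "z": -80, "spin": 0, "fingers": -1}, {"x": 0, "y": 0, "z": -110, "spin": 0, "fingers": -1}]'

```text
clock: 21.98
eef_pos: [0.3175, -0.1687, 0.1465]
tool_rot: [0.997, 0.077, 0.001, 0.0]
ft_force: [0.3, -0.3, -1.2]
grip_width: 0.0852
grasp_force: 0.0
```

>>> jog_arm --motion '[{"x": 50, "y": 0, "z": 0, "spin": 0, "fingers": -1}, {"x": 100, "y": 0, "z": 0, "spin": 0, "fingers": -1}, {"x": 145, "y": 0, "z": 0, "spin": 0, "fingers": -1}, {"x": 160, "y": 0, "z": 0, "spin": 0, "fingers": -1}, {"x": 160, "y": 0, "z": 0, "spin": 0, "fingers": -1}, {"x": 160, "y": 0, "z": 0, "spin": 0, "fingers": -1}, {"x": 160, "y": 0, "z": 0, "spin": 0, "fingers": -1}]'

```text
clock: 22.85
eef_pos: [0.4739, -0.1441, 0.1445]
tool_rot: [0.997, 0.077, -0.0, -0.0]
ft_force: [-0.8, -0.7, -0.2]
grip_width: 0.0854
grasp_force: 0.0
```

```bash
python3 - <<'E'
from look import *; import pickle
c=camera("wrist");pickle.dump(c,open("w6.pkl","wb"));cv2.imwrite("pics/w6.png",c["pixels"][:,:,::-1])
o=readout.get_obs(); togo(o,(.4745,-.1445,.03),8.8)
E
```

```text
shift mm [  0.3   0.4 114.6] spin 0.0 pos [ 0.4742 -0.1441  0.1446] heading 8.81 tilt [-2.e-04 -0.e+00 -1.e+00] F [ 0.19 -0.09  0.39] w 0.0852 t 22.9
```

View pics/w6.png

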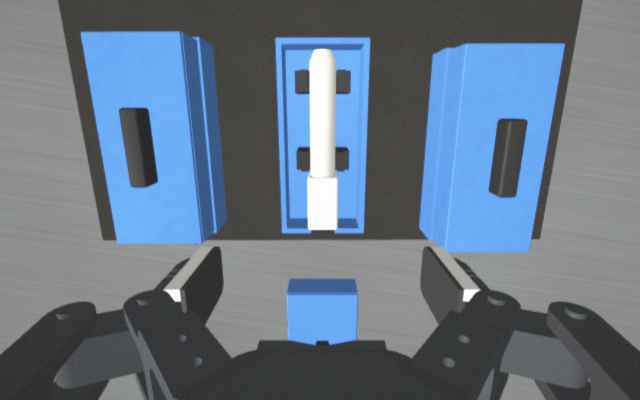

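The wrist view shows the open tray b with the pin: head at (308–338, 177–230), shank tip at (322,52). The lid lies right way up at the bottom (322,310).

```bash
python3 - <<'E'
from look import *; import pickle
c=pickle.load(open("w6.pkl","rb"))
def pin(c,box):
    h=hsv(c); m=(h[...,1]<60)&(h[...,2]>165); f=np.zeros(m.shape,bool); x0,y0,x1,y1=box; f[y0:y1,x0:x1]=1
    return max(blobs(m&f,20),key=lambda b:b[1])
b=pin(c,(290,40,355,235)); m=b[2]; print(b[0],b[1])
w=[(y,np.nonzero(m[y])[0].min(),np.nonzero(m[y])[0].max()) for y in range(48,234) if m[y].any()]
print([tuple(map(int,t)) for t in w[::8]], [tuple(map(int,t)) for t in w if 168<t[0]<186], [tuple(map(int,t)) for t in w[-6:]])
H=np.array([((l+r)/2,y) for y,l,r in w if 184<y<224]); S=np.array([((l+r)/2,y) for y,l,r in w if 60<y<170])
for n,Q,z in (("head",H,.057),("shank",S,.052)):
    P=np.array([plane(c,q,z)[:2] for q in Q]); p=np.polyfit(P[:,0],P[:,1],1); print(n,"yaw",np.degrees(np.arctan(p[0])).round(2),"y at x=.4745",np.polyval(p,.4745).round(4))
sh=plane(c,(323,177),.057); bk=plane(c,(323,w[-1][0]),.057); tip=plane(c,(322,w[0][0]),.046); print("shoulder",sh.round(4),"back",bk.round(4),"tip",tip.round(4))
d={n:camera(n) for n in("scene","top")}; pickle.dump(d,open("c1.pkl","wb"))
t=pin(d["top"],(395,215,450,295)); s=pin(d["scene"],(165,215,235,280)); print(t[0],t[1],s[0],s[1]); print(tri([(d["top"],t[0]),(d["scene"],s[0])]),tri([(c,b[0]),(d["scene"],s[0])]))
E
```

```text
[322.         143.27406031] 4842
[(49, 315, 329), (57, 311, 333), (65, 309, 335), (73, 309, 334), (81, 309, 334), (89, 309, 334), (97, 310, 335), (105, 310, 334), (113, 310, 334), (121, 310, 334), (129, 310, 334), (137, 310, 334), (145, 310, 334), (153, 310, 334), (161, 310, 334), (169, 310, 334), (177, 308, 337), (185, 307, 337), (193, 307, 337), (201, 307, 337), (209, 307, 337), (217, 308, 337), (225, 307, 337)] [(169, 310, 334), (170, 310, 334), (171, 310, 334), (172, 310, 334), (173, 309, 335), (174, 309, 336), (175, 309, 336), (176, 308, 336), (177, 308, 337), (178, 308, 337), (179, 307, 337), (180, 307, 337), (181, 307, 337), (182, 307, 337), (183, 307, 337), (184, 307, 337), (185, 307, 337)] [(224, 307, 337), (225, 307, 337), (226, 307, 337), (227, 308, 337), (228, 308, 336), (229, 309, 335)]
head yaw 9.18 y at x=.4745 -0.1451
shank yaw 8.9 y at x=.4745 -0.1452
shoulder [ 0.4923 -0.1431  0.057 ] back [ 0.4536 -0.1491  0.057 ] tip [ 0.5768 -0.1293  0.046 ]
[422.2055336  247.41897233] 253 [193.85562633 246.40127389] 471
(array([ 0.52382212, -0.13637908,  0.06704408]), [np.float64(7.9), np.float64(7.9)]) (array([ 0.51545574, -0.13973633,  0.0612733 ]), [np.float64(1.2), np.float64(1.2)])
```

>>> jog_arm --motion '[{"x": 1, "y": 1, "z": 40, "spin": 0, "fingers": -1}, {"x": 1, "y": 1, "z": 75, "spin": 0, "fingers": -1}, {"x": 1, "y": 1, "z": 98, "spin": 0, "fingers": -1}, {"x": 1, "y": 1, "z": 108, "spin": 0, "fingers": -1}, {"x": 1, "y": 1, "z": 110, "spin": 0, "fingers": -1}, {"x": 1, "y": 1, "z": 110, "spin": 0, "fingers": -1}]'

```text
clock: 23.75
eef_pos: [0.4771, -0.1449, 0.0352]
tool_rot: [0.997, 0.077, 0.001, 0.0]
ft_force: [0.1, -0.3, 0.1]
grip_width: 0.0854
grasp_force: 0.0
```

>>> jog_arm --motion '[{"x": 0, "y": 0, "z": 0, "spin": 0, "fingers": 1}, {"x": 0, "y": 0, "z": 0, "spin": 0, "fingers": 1}, {"x": 0, "y": 0, "z": 0, "spin": 0, "fingers": 1}, {"x": 0, "y": 0, "z": 0, "spin": 0, "fingers": 1}, {"x": 0, "y": 0, "z": 0, "spin": 0, "fingers": 1}, {"x": 0, "y": 0, "z": 0, "spin": 0, "fingers": 1}, {"x": 0, "y": 0, "z": 0, "spin": 0, "fingers": 1}]'

```text
clock: 24.62
eef_pos: [0.4766, -0.1446, 0.0347]
tool_rot: [0.997, 0.077, 0.0, -0.0]
ft_force: [-0.5, 0.5, 5.4]
grip_width: 0.0205
grasp_force: 59.5
```

>>> jog_arm --motion '[{"x": 0, "y": 0, "z": -8, "spin": 0, "fingers": 1}, {"x": 0, "y": 0, "z": -25, "spin": 0, "fingers": 1}, {"x": 0, "y": 0, "z": -65, "spin": 0, "fingers": 1}, {"x": 0, "y": 0, "z": -105, "spin": 0, "fingers": 1}, {"x": -5, "y": -40, "z": -105, "spin": 0, "fingers": 1}, {"x": -10, "y": -95, "z": -105, "spin": 2.2, "fingers": 1}, {"x": -15, "y": -150, "z": -105, "spin": 2.2, "fingers": 1}, {"x": -20, "y": -205, "z": -105, "spin": 2.2, "fingers": 1}]'

```text
clock: 25.62
eef_pos: [0.424, 0.053, 0.1389]
tool_rot: [0.998, 0.061, -0.001, -0.001]
ft_force: [0.1, 1.0, -2.9]
grip_width: 0.0208
grasp_force: 59.3
```

```bash
python3 - <<'E'
from look import *
o=readout.get_obs(); togo(o,(.392,.203,.14),6.6)
E
```

```text
shift mm [ -13.4 -152.7   -0.7] spin 0.4 pos [0.424  0.053  0.1389] heading 7.02 tilt [-0.0017  0.0023 -1.    ] F [ 0.07  0.98 -2.93] w 0.0208 t 25.62
```

>>> jog_arm --motion '[{"x": -5, "y": -50, "z": 0, "spin": 0, "fingers": 1}, {"x": -10, "y": -105, "z": 0, "spin": 0, "fingers": 1}, {"x": -13, "y": -142, "z": 0, "spin": 0, "fingers": 1}, {"x": -13, "y": -152, "z": 0, "spin": 0, "fingers": 1}, {"x": -13, "y": -152, "z": 0, "spin": 0, "fingers": 1}, {"x": -13, "y": -152, "z": 0, "spin": 0, "fingers": 1}, {"x": -13, "y": -152, "z": 0, "spin": 0, "fingers": 1}]'

```text
clock: 26.5
eef_pos: [0.4145, 0.0973, 0.1397]
tool_rot: [0.995, 0.097, -0.003, -0.026]
ft_force: [0.4, 0.3, -3.1]
grip_width: 0.021
grasp_force: 59.6
```

```bash
python3 - <<'E'
from look import *; import pickle
c=camera("wrist");pickle.dump(c,open("w7.pkl","wb"));cv2.imwrite("pics/w7.png",c["pixels"][:,:,::-1])
o=readout.get_obs(); togo(o,(.392,.203,.14),6.6)
h=hsv(c); y=(h[...,0]>12)&(h[...,0]<30)&(h[...,1]>110)&(h[...,2]>90)
for b in blobs(y,30): print("yel",b[0].round(1),b[1],plane(c,b[0],.0145).round(4))
E
```

```text
shift mm [  -1.6 -107.8    5.4] spin 4.5 pos [0.4144 0.0974 0.1397] heading 11.14 tilt [-0.0119  0.0511 -0.9986] F [ 0.73 -0.54 -3.64] w 0.0208 t 26.55
yel [147.7  28.9] 339 [0.5088 0.256  0.0145]
yel [251.7  36.3] 316 [0.5183 0.177  0.0145]
```

View pics/w7.png

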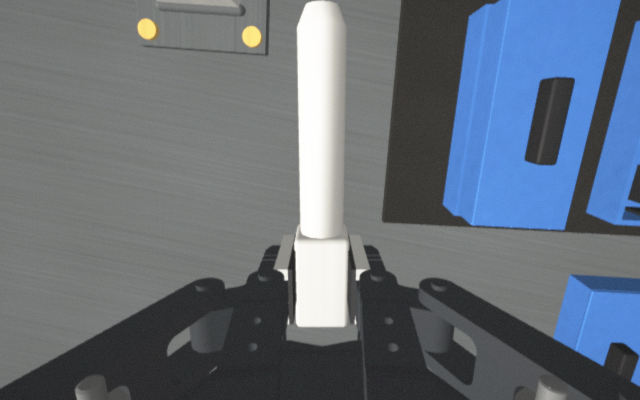

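The wrist view shows the pin held straight (tip at (322,5), head at (322,280)) and the bracket bolts at (148,29) and (252,36). The arm stopped short and tilted, so I'm checking the joints.

```bash
python3 - <<'E'
from look import *
o=readout.get_obs(); togo(o,(.392,.203,.14),6.6); print(o["joint_pos"].round(3),o["joint_vel"].round(3))
E
```

```text
shift mm [  -1.6 -107.8    5.4] spin 4.5 pos [0.4144 0.0974 0.1397] heading 11.14 tilt [-0.0119  0.0511 -0.9986] F [ 0.73 -0.54 -3.64] w 0.0208 t 26.55
[ 0.193  0.163 -0.344  1.065  0.052  3.141] [ 0.002 -0.    -0.002  0.001  0.001 -0.   ]
```

Joint 6 is at its +3.14 limit, so this heading can't be held at the bracket. The pin has to go back in its tray and be regrasped with the tool turned half round. Backing off first.

>>> jog_arm --motion '[{"x": 10, "y": 50, "z": 0, "spin": 0, "fingers": 1}, {"x": 20, "y": 100, "z": 0, "spin": 0, "fingers": 1}, {"x": 20, "y": 152, "z": 0, "spin": -2, "fingers": 1}, {"x": 20, "y": 152, "z": 0, "spin": -2, "fingers": 1}, {"x": 20, "y": 152, "z": 0, "spin": -2, "fingers": 1}, {"x": 20, "y": 152, "z": 0, "spin": -2, "fingers": 1}]'

```text
clock: 27.3
eef_pos: [0.463, -0.0465, 0.1317]
tool_rot: [0.993, 0.115, -0.003, -0.026]
ft_force: [-0.4, -0.1, -3.3]
grip_width: 0.0208
grasp_force: 60.2
```

```bash
python3 - <<'E'
from look import *
o=readout.get_obs(); togo(o,(.4766,-.1446,.12),8.8); print(o["joint_pos"].round(3),o["joint_vel"].round(3))
E
```

```text
shift mm [-9.3 99.1  6.5] spin 4.4 pos [ 0.463  -0.0465  0.1317] heading 13.25 tilt [-0.0124  0.0514 -0.9986] F [-0.38 -0.11 -3.26] w 0.0208 t 27.3
[-0.132  0.258 -0.244  1.087  0.049  2.778] [ 0.01  -0.002  0.001  0.    -0.001 -0.002]
```

>>> jog_arm --motion '[{"x": -4, "y": 45, "z": 0, "spin": 4.4, "fingers": 1}, {"x": -9, "y": 85, "z": 3, "spin": 4.4, "fingers": 1}, {"x": -9, "y": 99, "z": 6, "spin": 4.4, "fingers": 1}, {"x": -9, "y": 99, "z": 6, "spin": 4.4, "fingers": 1}, {"x": -9, "y": 99, "z": 6, "spin": 4.4, "fingers": 1}, {"x": -9, "y": 99, "z": 6, "spin": 4.4, "fingers": 1}]'

```text
clock: 28.05
eef_pos: [0.477, -0.1442, 0.1207]
tool_rot: [0.997, 0.077, -0.004, -0.026]
ft_force: [-0.5, -1.0, -3.1]
grip_width: 0.0205
grasp_force: 60.5
```

```bash
python3 - <<'E'
from look import *; import pickle
o=readout.get_obs(); togo(o,(.4765,-.144,.036),8.85); print(o["joint_pos"].round(3))
c=camera("wrist");pickle.dump(c,open("w8.pkl","wb"))
h=hsv(c);m=((h[...,0]>95)&(h[...,0]<125)&(h[...,1]>110)&(h[...,2]>60)).astype(np.uint8)
b=min(blobs(m,1500),key=lambda b:abs(b[0][0]-320)); ys,xs=np.nonzero(b[2]); print(b[0],xs.min(),xs.max(),ys.min(),ys.max(),[ (y,plane(c,(xs[ys==y].min(),y),.036)[:2].round(4).tolist(),plane(c,(xs[ys==y].max(),y),.036)[:2].round(4).tolist()) for y in (60,100,140)])
E
```

```text
shift mm [-0.2  4.2 84.6] spin 0.0 pos [ 0.477  -0.1442  0.1207] heading 8.88 tilt [-0.012   0.0515 -0.9986] F [-0.49 -0.97 -3.14] w 0.0205 t 28.05
[-0.321  0.335 -0.167  1.096  0.045  2.665]
[288.30930105 129.94083654] 276 299 34 233 [(60, [0.566, -0.0975], [0.5678, -0.1097]), (100, [0.5417, -0.1018], [0.5435, -0.1137]), (140, [0.5157, -0.1056], [0.5175, -0.1172])]
```

>>> jog_arm --motion '[{"x": 0, "y": 2, "z": 35, "spin": 0, "fingers": 1}, {"x": 0, "y": 3, "z": 58, "spin": 0, "fingers": 1}, {"x": 0, "y": 4, "z": 72, "spin": 0, "fingers": 1}, {"x": 0, "y": 4, "z": 80, "spin": 0, "fingers": 1}, {"x": 0, "y": 4, "z": 84, "spin": 0, "fingers": 1}, {"x": 0, "y": 4, "z": 85, "spin": 0, "fingers": 1}, {"x": 0, "y": 4, "z": 85, "spin": 0, "fingers": 1}]'

```text
clock: 28.98
eef_pos: [0.4771, -0.1452, 0.0359]
tool_rot: [0.997, 0.076, -0.004, -0.026]
ft_force: [-0.1, -0.7, -3.2]
grip_width: 0.0206
grasp_force: 60.5
```

>>> jog_arm --motion '[{"x": 0, "y": -1, "z": 1, "spin": 0, "fingers": 1}, {"x": 0, "y": -1, "z": 2, "spin": 0, "fingers": 1}, {"x": 0, "y": -1, "z": 2, "spin": 0, "fingers": 1}]'

```text
clock: 29.35
eef_pos: [0.4771, -0.1444, 0.035]
tool_rot: [0.997, 0.076, -0.003, -0.025]
ft_force: [-3.1, -0.2, 6.9]
grip_width: 0.0209
grasp_force: 62.0
```

>>> jog_arm --motion '[{"x": 0, "y": 0, "z": 0, "spin": 0, "fingers": -1}, {"x": 0, "y": 0, "z": 0, "spin": 0, "fingers": -1}, {"x": 0, "y": 0, "z": 0, "spin": 0, "fingers": -1}, {"x": 0, "y": 0, "z": 0, "spin": 0, "fingers": -1}, {"x": 0, "y": 0, "z": -10, "spin": 0, "fingers": -1}, {"x": 0, "y": -2, "z": -40, "spin": 0, "fingers": -1}, {"x": 0, "y": -4, "z": -80, "spin": 0, "fingers": -1}, {"x": 0, "y": -5, "z": -110, "spin": 0, "fingers": -1}]'

```text
clock: 30.35
eef_pos: [0.4776, -0.1449, 0.146]
tool_rot: [0.997, 0.076, -0.003, -0.026]
ft_force: [0.0, -0.0, -0.7]
grip_width: 0.0854
grasp_force: 0.0
```

>>> jog_arm --motion '[{"x": 0, "y": 0, "z": 0, "spin": -10, "fingers": -1}, {"x": 0, "y": 0, "z": 0, "spin": -20, "fingers": -1}, {"x": 0, "y": 0, "z": 0, "spin": -30, "fingers": -1}, {"x": 0, "y": 0, "z": 0, "spin": -40, "fingers": -1}, {"x": 0, "y": 0, "z": 0, "spin": -50, "fingers": -1}, {"x": 0, "y": 0, "z": 0, "spin": -60, "fingers": -1}, {"x": 0, "y": 0, "z": 0, "spin": -70, "fingers": -1}, {"x": 0, "y": 0, "z": 0, "spin": -80, "fingers": -1}]'

```text
clock: 31.35
eef_pos: [0.4772, -0.1448, 0.1443]
tool_rot: [0.712, 0.701, 0.014, -0.022]
ft_force: [0.2, 0.4, 1.0]
grip_width: 0.0856
grasp_force: 0.0
```

>>> jog_arm --motion '[{"x": 0, "y": 0, "z": 0, "spin": -10, "fingers": -1}, {"x": 0, "y": 0, "z": 0, "spin": -20, "fingers": -1}, {"x": 0, "y": 0, "z": 0, "spin": -30, "fingers": -1}, {"x": 0, "y": 0, "z": 0, "spin": -40, "fingers": -1}, {"x": 0, "y": 0, "z": 0, "spin": -50, "fingers": -1}, {"x": 0, "y": 0, "z": 0, "spin": -60, "fingers": -1}, {"x": 0, "y": 0, "z": 0, "spin": -70, "fingers": -1}, {"x": 0, "y": 0, "z": 0, "spin": -80, "fingers": -1}]'

```text
clock: 32.35
eef_pos: [0.4772, -0.1448, 0.1443]
tool_rot: [0.095, 0.995, 0.025, -0.008]
ft_force: [-0.3, 0.6, 0.7]
grip_width: 0.0854
grasp_force: 0.0
```

>>> jog_arm --motion '[{"x": 0, "y": 0, "z": 0, "spin": -10, "fingers": -1}, {"x": 0, "y": 0, "z": 0, "spin": -20, "fingers": -1}, {"x": 0, "y": 0, "z": 0, "spin": -20, "fingers": -1}, {"x": 0, "y": 0, "z": 0, "spin": -20, "fingers": -1}]'

```text
clock: 32.85
eef_pos: [0.4771, -0.1447, 0.144]
tool_rot: [-0.075, 0.997, 0.026, -0.004]
ft_force: [0.0, 0.8, 0.0]
grip_width: 0.0855
grasp_force: 0.0
```

```bash
python3 - <<'E'
from look import *; import pickle
c=camera("wrist");pickle.dump(c,open("w9.pkl","wb"));cv2.imwrite("pics/w9.png",c["pixels"][:,:,::-1])
o=readout.get_obs(); togo(o,(.4755,-.1445,.0345),-171.1); print(o["joint_pos"].round(3))
E
```

```text
shift mm [  1.1  -5.3 109.2] spin -0.2 pos [ 0.4771 -0.1447  0.1439] heading -171.34 tilt [-0.0116  0.051  -0.9986] F [-0.27  0.65  0.37] w 0.0854 t 32.9
[-0.322  0.315 -0.131  1.152  0.045 -0.473]
```

View pics/w9.png

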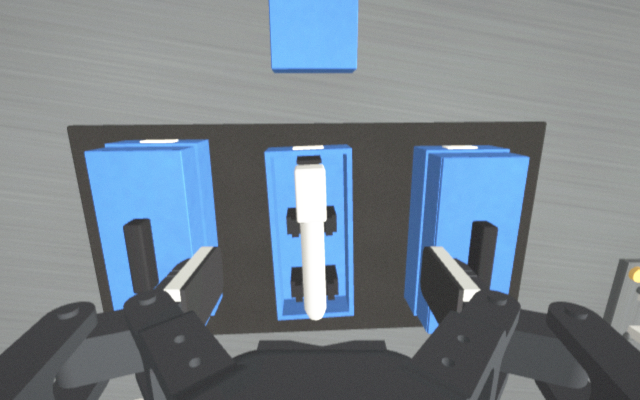

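The flipped wrist view shows the pin back on its supports, head at (297–327, 165–220) and shank down to (316,318).

```bash
python3 - <<'E'
from look import *; import pickle
c=pickle.load(open("w9.pkl","rb")); h=hsv(c); m=(h[...,1]<60)&(h[...,2]>165); f=np.zeros(m.shape,bool); f[155:330,285:345]=1
m=max(blobs(m&f,20),key=lambda b:b[1])[2]
w=[(y,np.nonzero(m[y])[0].min(),np.nonzero(m[y])[0].max()) for y in range(150,330) if m[y].any()]
print([tuple(map(int,t)) for t in w if t[0]<170 or 212<t[0]<226][::2])
H=np.array([((l+r)/2,y) for y,l,r in w if 172<y<212]); S=np.array([((l+r)/2,y) for y,l,r in w if 226<y<300])
for n,Q,z in (("head",H,.057),("shank",S,.053)):
    P=np.array([plane(c,q,z)[:2] for q in Q]); p=np.polyfit(P[:,0],P[:,1],1); print(n,"yaw",np.degrees(np.arctan(p[0])).round(2),"y at .4745",np.polyval(p,.4745).round(4))
W=[r-l for y,l,r in w]
k=next(i for i in range(len(W)) if w[i][0]>205 and W[i]<26); print("shoulder row",w[k][0],plane(c,(312,w[k][0]),.057).round(4),"back",plane(c,(311,w[0][0]),.057).round(4))
E
```

```text
[(164, 310, 322), (166, 296, 323), (168, 295, 324), (213, 297, 326), (215, 297, 326), (217, 297, 326), (219, 297, 326), (221, 297, 325), (223, 300, 323), (225, 300, 323)]
head yaw 10.12 y at .4745 -0.1492
shank yaw 10.43 y at .4745 -0.1491
shoulder row 222 [ 0.4923 -0.1455  0.057 ] back [ 0.45   -0.1523  0.057 ]
```

>>> jog_arm --motion '[{"x": 1, "y": -2, "z": 40, "spin": -0.2, "fingers": -1}, {"x": 1, "y": -4, "z": 75, "spin": -0.2, "fingers": -1}, {"x": 1, "y": -5, "z": 98, "spin": -0.2, "fingers": -1}, {"x": 1, "y": -5, "z": 107, "spin": -0.2, "fingers": -1}, {"x": 1, "y": -5, "z": 109, "spin": -0.2, "fingers": -1}, {"x": 1, "y": -5, "z": 109, "spin": -0.2, "fingers": -1}]'

```text
clock: 33.65
eef_pos: [0.4763, -0.1444, 0.0353]
tool_rot: [-0.078, 0.997, 0.026, -0.003]
ft_force: [1.0, -0.4, 0.0]
grip_width: 0.0853
grasp_force: 0.0
```

>>> jog_arm --motion '[{"x": 0, "y": 0, "z": 0, "spin": 0, "fingers": 1}, {"x": 0, "y": 0, "z": 0, "spin": 0, "fingers": 1}, {"x": 0, "y": 0, "z": 0, "spin": 0, "fingers": 1}, {"x": 0, "y": 0, "z": 0, "spin": 0, "fingers": 1}, {"x": 0, "y": 0, "z": 0, "spin": 0, "fingers": 1}, {"x": 0, "y": 0, "z": 0, "spin": 0, "fingers": 1}, {"x": 0, "y": 0, "z": 0, "spin": 0, "fingers": 1}]'

```text
clock: 34.52
eef_pos: [0.476, -0.1451, 0.0352]
tool_rot: [-0.078, 0.997, 0.025, -0.003]
ft_force: [-1.6, -2.8, 5.7]
grip_width: 0.0209
grasp_force: 59.4
```

```bash
python3 - <<'E'
from look import *
o=readout.get_obs(); togo(o,(.4766,-.1446,.14),-171.2)
E
```

```text
shift mm [  -0.4    5.6 -104.7] spin 0.1 pos [ 0.476  -0.1451  0.0352] heading -171.06 tilt [-0.0109  0.0492 -0.9987] F [-1.61 -2.78  5.68] w 0.0209 t 34.52
```

>>> jog_arm --motion '[{"x": 0, "y": 0, "z": -8, "spin": 0, "fingers": 1}, {"x": 0, "y": 2, "z": -25, "spin": 0, "fingers": 1}, {"x": 0, "y": 3, "z": -65, "spin": 0, "fingers": 1}, {"x": 0, "y": 6, "z": -105, "spin": 0, "fingers": 1}, {"x": 5, "y": 46, "z": -105, "spin": 0, "fingers": 1}, {"x": 10, "y": 100, "z": -104, "spin": 1, "fingers": 1}, {"x": 15, "y": 155, "z": -102, "spin": 2.3, "fingers": 1}, {"x": 20, "y": 210, "z": -98, "spin": 2.3, "fingers": 1}]'

```text
clock: 35.52
eef_pos: [0.4227, 0.0568, 0.1431]
tool_rot: [-0.058, 0.998, 0.027, -0.005]
ft_force: [0.3, 0.6, -3.6]
grip_width: 0.0206
grasp_force: 59.3
```

```bash
python3 - <<'E'
from look import *
o=readout.get_obs(); togo(o,(.391,.203,.14),-173.4);print(o["joint_pos"].round(3))
E
```

```text
shift mm [ 14.6 148.5  11.2] spin 0.1 pos [0.4227 0.0568 0.1431] heading -173.35 tilt [-0.0136  0.0524 -0.9985] F [ 0.3   0.6  -3.58] w 0.0206 t 35.52
[ 0.095  0.167 -0.33   1.082  0.053 -0.021]
```

>>> jog_arm --motion '[{"x": 5, "y": 50, "z": 3, "spin": 0, "fingers": 1}, {"x": 10, "y": 105, "z": 7, "spin": 0, "fingers": 1}, {"x": 14, "y": 138, "z": 9, "spin": 0, "fingers": 1}, {"x": 14, "y": 148, "z": 11, "spin": 0, "fingers": 1}, {"x": 14, "y": 148, "z": 11, "spin": 0, "fingers": 1}, {"x": 14, "y": 148, "z": 11, "spin": 0, "fingers": 1}, {"x": 14, "y": 148, "z": 11, "spin": 0, "fingers": 1}]'

```text
clock: 36.4
eef_pos: [0.3933, 0.1996, 0.1402]
tool_rot: [-0.057, 0.998, 0.026, -0.005]
ft_force: [-0.9, 1.0, -3.7]
grip_width: 0.0211
grasp_force: 59.5
```

```bash
python3 - <<'E'
from look import *; import pickle
o=readout.get_obs(); togo(o,(.391,.203,.0492),-173.4);print(o["joint_pos"].round(3))
d={n:camera(n) for n in("wrist","scene","top")}; pickle.dump(d,open("c2.pkl","wb"))
for n,c in d.items():
    h=hsv(c); y=(h[...,0]>12)&(h[...,0]<30)&(h[...,1]>110)&(h[...,2]>90)
    print(n,[(b[0].round(1).tolist(),int(b[1]),plane(c,b[0],.0145)[:2].round(4).tolist()) for b in blobs(y,6) if n=="wrist" or b[1]<40])
    cv2.imwrite(f"pics/{n}2.png",c["pixels"][:,:,::-1])
d0=pickle.load(open("c0.pkl","rb"))
# white-ish pin in scene & top
for n,(x0,y0,x1,y1) in {"scene":(210,90,345,200),"top":(200,200,330,310)}.items():
    c=d[n]; df=np.abs(c["pixels"].astype(int)-d0[n]["pixels"]).sum(2)>60; h=hsv(c); m=(h[...,1]<40)&(h[...,2]>190)&df; f=np.zeros(m.shape,bool); f[y0:y1,x0:x1]=1
    for b in blobs(m&f,10): ys,xs=np.nonzero(b[2]); print(n,b[0].round(1),b[1],"x",xs.min(),xs.max(),"y",ys.min(),ys.max())
E
```

```text
shift mm [ 1.3 -1.1 91.1] spin -0.0 pos [0.3933 0.1996 0.1402] heading -173.44 tilt [-0.0122  0.0509 -0.9986] F [-0.94  1.   -3.68] w 0.0211 t 36.4
[ 0.434  0.182 -0.319  1.059  0.051  0.32 ]
wrist []
scene [([340.3, 167.1], 18, [0.5962, 0.2675]), ([294.1, 173.0], 20, [0.5183, 0.1778]), ([323.1, 188.0], 20, [0.6052, 0.1879])]
top [([290.7, 215.4], 27, [0.6051, 0.1876]), ([259.3, 218.0], 26, [0.5964, 0.2669]), ([293.5, 250.0], 26, [0.5181, 0.1772]), ([261.5, 253.0], 26, [0.5085, 0.2565])]
scene [274.8 111.1] 176 x 258 294 y 100 121
top [272.7 264.5] 84 x 270 275 y 257 272
top [276.1 297.3] 132 x 271 282 y 283 309
top [266.6 298.3] 153 x 261 273 y 284 309
top [247.5 303.9] 368 x 222 263 y 293 309
```

>>> jog_arm --motion '[{"x": 1, "y": 0, "z": 40, "spin": 0, "fingers": 1}, {"x": 1, "y": -1, "z": 75, "spin": 0, "fingers": 1}, {"x": 1, "y": -1, "z": 91, "spin": 0, "fingers": 1}, {"x": 1, "y": -1, "z": 91, "spin": 0, "fingers": 1}, {"x": 1, "y": -1, "z": 91, "spin": 0, "fingers": 1}, {"x": 1, "y": -1, "z": 91, "spin": 0, "fingers": 1}]'

```text
clock: 37.3
eef_pos: [0.3922, 0.2046, 0.0504]
tool_rot: [-0.058, 0.998, 0.026, -0.003]
ft_force: [0.2, 0.2, -3.1]
grip_width: 0.0207
grasp_force: 59.4
```

```bash
python3 - <<'E'
from look import *; import pickle
o=readout.get_obs(); togo(o,(.3912,.2032,.0492),-173.3); M=head(o); print(M[:,0].round(4))
d={n:camera(n) for n in("scene","top")}; pickle.dump(d,open("c3.pkl","wb"))
d0=pickle.load(open("c0.pkl","rb"))
for n,(x0,y0,x1,y1) in {"scene":(230,110,320,190),"top":(255,240,295,300)}.items():
    c=d[n]; g=c["pixels"]; df=np.abs(g.astype(int)-d0[n]["pixels"]).sum(2)>90; h=hsv(c); m=(h[...,1]<50)&(h[...,2]>150)&df; f=np.zeros(m.shape,bool); f[y0:y1,x0:x1]=1
    for b in blobs(m&f,10):
        ys,xs=np.nonzero(b[2]); print(n,b[0].round(1),b[1],"x",xs.min(),xs.max(),"y",ys.min(),ys.max())
        if n=="top":
            for y in range(ys.min(),ys.max()+1):
                x=xs[ys==y]; print(y,x.min(),x.max(),plane(c,((x.min()+x.max())/2,y),.06)[:2].round(4))
        else: print([(int(x),int(ys[xs==x].min()),int(ys[xs==x].max())) for x in range(xs.min(),xs.max()+1)])
E
```

```text
shift mm [ 1.1 -1.3  1.2] spin -0.0 pos [0.3922 0.2046 0.0504] heading -173.33 tilt [-0.0097  0.0522 -0.9986] F [ 0.17  0.2  -3.08] w 0.0207 t 37.3
[-0.9932 -0.1161  0.0036]
scene [278.8 136.9] 256 x 263 297 y 125 147
[(263, 125, 131), (264, 125, 132), (265, 125, 133), (266, 126, 134), (267, 126, 134), (268, 127, 135), (269, 127, 135), (270, 127, 136), (271, 130, 137), (272, 131, 137), (273, 131, 137), (274, 132, 138), (275, 132, 138), (276, 133, 139), (277, 133, 140), (278, 134, 140), (279, 134, 141), (280, 135, 141), (281, 135, 141), (282, 136, 142), (283, 136, 142), (284, 137, 143), (285, 137, 144), (286, 138, 144), (287, 138, 145), (288, 139, 145), (289, 139, 146), (290, 140, 146), (291, 140, 147), (292, 141, 147), (293, 141, 147), (294, 142, 147), (295, 142, 147), (296, 143, 146), (297, 144, 145)]
top [271.7 286.4] 651 x 255 287 y 259 299
259 274 277 [0.4926 0.2159]
260 273 278 [0.4902 0.2158]
261 273 278 [0.4879 0.2157]
262 272 278 [0.4855 0.2168]
263 272 278 [0.4832 0.2167]
264 272 278 [0.4809 0.2166]
265 272 278 [0.4785 0.2164]
266 273 279 [0.4763 0.214 ]
267 273 279 [0.474  
[... 203 characters left out ...]

275 273 278 [0.4554 0.2142]
276 273 278 [0.4531 0.214 ]
277 274 277 [0.4509 0.2139]
278 273 277 [0.4485 0.215 ]
279 269 278 [0.4461 0.2184]
280 267 278 [0.4438 0.2206]
281 266 281 [0.4416 0.2182]
282 266 281 [0.4393 0.218 ]
283 266 282 [0.437  0.2168]
284 264 282 [0.4347 0.219 ]
285 262 282 [0.4323 0.2212]
286 260 283 [0.43   0.2223]
287 258 283 [0.4277 0.2245]
288 255 283 [0.4253 0.2279]
289 255 284 [0.4231 0.2266]
290 255 284 [0.4208 0.2265]
291 255 284 [0.4186 0.2263]
292 255 285 [0.4163 0.2251]
293 255 285 [0.4141 0.225 ]
294 255 285 [0.4118 0.2248]
295 255 286 [0.4096 0.2236]
296 255 286 [0.4073 0.2234]
297 255 286 [0.4051 0.2233]
298 255 287 [0.4028 0.2221]
299 255 287 [0.4006 0.2219]
```

>>> jog_arm --motion '[{"x": 0, "y": -1.3, "z": 1, "spin": 0, "fingers": 1}, {"x": -12, "y": -1.3, "z": 1, "spin": 0, "fingers": 1}, {"x": -26, "y": -1.3, "z": 1, "spin": 0, "fingers": 1}, {"x": -38, "y": -1.3, "z": 1, "spin": 0, "fingers": 1}, {"x": -46, "y": -1.3, "z": 1, "spin": 0, "fingers": 1}, {"x": -54, "y": -1.3, "z": 1, "spin": 0, "fingers": 1}, {"x": -60, "y": -1.3, "z": 1, "spin": 0, "fingers": 1}, {"x": -60, "y": -1.3, "z": 1, "spin": 0, "fingers": 1}]'

```text
clock: 38.4
eef_pos: [0.4514, 0.21, 0.0479]
tool_rot: [-0.058, 0.998, 0.026, -0.004]
ft_force: [0.2, 1.1, -3.1]
grip_width: 0.0204
grasp_force: 59.5
```

```bash
python3 - <<'E'
from look import *
o=readout.get_obs(); s=-.165+.060
togo(o,(.5571+.9932*-.1055,.2227+.1167*-.1055,.0492),-173.3); M=head(o); print(M[:,0].round(4),o["ft_torque"])
E
```

```text
shift mm [-1.   0.3 -1.3] spin -0.0 pos [0.4514 0.21   0.0479] heading -173.33 tilt [-0.0115  0.0512 -0.9986] F [ 0.23  1.11 -3.08] w 0.0204 t 38.4
[-0.9932 -0.1162  0.0055] [ 0.03945154 -0.01524959  0.10225688]
```

>>> jog_arm --motion '[{"x": -2, "y": 0.3, "z": -1.5, "spin": 0, "fingers": 1}, {"x": -8, "y": 0.3, "z": -1.5, "spin": 0, "fingers": 1}, {"x": -16, "y": 0.3, "z": -1.6, "spin": 0, "fingers": 1}, {"x": -24, "y": 0.3, "z": -1.6, "spin": 0, "fingers": 1}, {"x": -32, "y": 0.3, "z": -1.7, "spin": 0, "fingers": 1}, {"x": -38, "y": 0.3, "z": -1.7, "spin": 0, "fingers": 1}, {"x": -38, "y": 0.3, "z": -1.7, "spin": 0, "fingers": 1}]'

```text
clock: 39.28
eef_pos: [0.4892, 0.2146, 0.0493]
tool_rot: [-0.058, 0.998, 0.026, -0.004]
ft_force: [0.0, -0.1, -4.2]
grip_width: 0.0208
grasp_force: 59.5
```

```bash
python3 - <<'E'
from look import *
o=readout.get_obs()
togo(o,(.5571+.9932*-.0415,.2227+.1167*-.0415,.0492),-173.3); M=head(o); print(M[:,0].round(4),o["ft_torque"])
E
```

```text
shift mm [-26.9   0.1  -0. ] spin -0.0 pos [0.4892 0.2146 0.0493] heading -173.34 tilt [-0.0116  0.0513 -0.9986] F [ 0.03 -0.07 -4.18] w 0.0208 t 39.27
[-0.9932 -0.116   0.0056] [-0.13616764  0.08752727 -0.02012347]
```

>>> jog_arm --motion '[{"x": -7, "y": 0, "z": 0, "spin": 0, "fingers": 1}, {"x": -14, "y": 0, "z": -0.1, "spin": 0, "fingers": 1}, {"x": -20, "y": 0, "z": -0.1, "spin": 0, "fingers": 1}, {"x": -24, "y": 0, "z": -0.1, "spin": 0, "fingers": 1}, {"x": -25, "y": 0, "z": -0.1, "spin": 0, "fingers": 1}, {"x": -25, "y": 0, "z": -0.1, "spin": 0, "fingers": 1}]'

```text
clock: 40.02
eef_pos: [0.5132, 0.2174, 0.0492]
tool_rot: [-0.058, 0.998, 0.026, -0.005]
ft_force: [0.2, 0.3, -3.9]
grip_width: 0.0207
grasp_force: 59.5
```

>>> jog_arm --motion '[{"x": -1, "y": 0, "z": 0, "spin": 0, "fingers": 1}, {"x": -1.5, "y": 0, "z": 0, "spin": 0, "fingers": 1}, {"x": -1.5, "y": 0, "z": 0, "spin": 0, "fingers": 1}]'

```text
clock: 40.4
eef_pos: [0.5149, 0.2176, 0.0494]
tool_rot: [-0.058, 0.998, 0.026, -0.004]
ft_force: [-0.5, 0.4, -4.1]
grip_width: 0.021
grasp_force: 59.5
```

>>> jog_arm --motion '[{"x": -1, "y": 0, "z": 0, "spin": 0, "fingers": 1}, {"x": -1, "y": 0, "z": 0, "spin": 0, "fingers": 1}, {"x": -2, "y": 0, "z": 0, "spin": 0, "fingers": 1}, {"x": -2, "y": 0, "z": 0, "spin": 0, "fingers": 1}]'

```text
clock: 40.9
eef_pos: [0.5157, 0.2177, 0.0491]
tool_rot: [-0.058, 0.998, 0.026, -0.006]
ft_force: [-4.6, -0.9, -0.2]
grip_width: 0.0211
grasp_force: 59.8
```

>>> jog_arm --motion '[{"x": -1, "y": 0, "z": 0, "spin": 0, "fingers": 1}, {"x": -2, "y": 0, "z": 0, "spin": 0, "fingers": 1}, {"x": -2, "y": 0, "z": 0, "spin": 0, "fingers": 1}]'

```text
clock: 41.28
eef_pos: [0.5157, 0.2177, 0.0491]
tool_rot: [-0.058, 0.998, 0.026, -0.008]
ft_force: [-9.9, -1.2, 4.1]
grip_width: 0.0206
grasp_force: 60.4
```

```bash
python3 - <<'E'
from look import *; import pickle
o=readout.get_obs(); togo(o,(.5571+.9932*-.0415,.2227+.1167*-.0415,.0492),-173.3); M=head(o); print(M[:,0].round(4),o["ft_torque"])
c=camera("scene"); pickle.dump(c,open("c4.pkl","wb")); d0=pickle.load(open("c0.pkl","rb"))["scene"]
df=np.abs(c["pixels"].astype(int)-d0["pixels"]).sum(2)>90; f=np.zeros(df.shape,bool); f[130:200,300:380]=1
for b in blobs(df&f,8): ys,xs=np.nonzero(b[2]); print(b[0].round(1),b[1],"x",xs.min(),xs.max(),"y",ys.min(),ys.max())
K=c["K"]
for s in (.025,.06):
    P=np.array([.5571+.9932*s,.2222+.1167*s,.06]); print(s,cv2.projectPoints(P[None],np.array(c["rvec"],float),np.array(c["tvec"],float),K,None)[0].ravel().round(1))
E
```

```text
shift mm [-0.2  0.2 -0.1] spin 0.0 pos [0.5157 0.2177 0.0491] heading -173.29 tilt [-0.018   0.0504 -0.9986] F [-9.87 -1.19  4.07] w 0.0206 t 41.27
[-0.9931 -0.1168  0.012 ] [-0.22799422  2.00381621  0.1053653 ]
[305.4 138.4] 230 x 300 316 y 130 158
[315.2 154.6] 29 x 312 319 y 152 157
[310.9 157.7] 9 x 310 312 y 156 159
[332.  164.1] 78 x 325 338 y 159 169
0.025 [325.5 162.6]
0.06 [337.7 168.6]
```

The scene image puts the pin tip at (338,169); the projected home position is (337.7,168.6), so the pin is home. Easing the push and letting go.

>>> jog_arm --motion '[{"x": 1, "y": 0, "z": 0, "spin": 0, "fingers": 1}, {"x": 2, "y": 0, "z": 0, "spin": 0, "fingers": 1}]'

```text
clock: 41.58
eef_pos: [0.5156, 0.2177, 0.0491]
tool_rot: [-0.058, 0.998, 0.026, -0.006]
ft_force: [-3.7, -0.9, -1.2]
grip_width: 0.0209
grasp_force: 59.8
```

>>> jog_arm --motion '[{"x": 0, "y": 0, "z": 0, "spin": 0, "fingers": -1}, {"x": 0, "y": 0, "z": 0, "spin": 0, "fingers": -1}, {"x": 0, "y": 0, "z": 0, "spin": 0, "fingers": -1}, {"x": 0, "y": 0, "z": 0, "spin": 0, "fingers": -1}, {"x": 0, "y": 0, "z": 0, "spin": 0, "fingers": -1}]'

```text
clock: 42.2
eef_pos: [0.5171, 0.2179, 0.0494]
tool_rot: [-0.058, 0.998, 0.026, -0.004]
ft_force: [-0.1, 1.0, -0.2]
grip_width: 0.0853
grasp_force: 0.0
```

```bash
python3 - <<'E'
from look import *; import pickle
o=readout.get_obs(); togo(o,(.4757,.213,.15),-173.3)
c=camera("scene"); d0=pickle.load(open("c0.pkl","rb"))["scene"]
df=np.abs(c["pixels"].astype(int)-d0["pixels"]).sum(2)>90; f=np.zeros(df.shape,bool); f[130:200,300:380]=1
for b in blobs(df&f,8): ys,xs=np.nonzero(b[2]); print(b[0].round(1),b[1],"x",xs.min(),xs.max(),"y",ys.min(),ys.max())
E
```

```text
shift mm [  42.2    5.2 -100.2] spin -0.0 pos [0.5171 0.2179 0.0494] heading -173.33 tilt [-0.0116  0.0512 -0.9986] F [-0.08  0.96 -0.2 ] w 0.0853 t 42.2
[306.  137.6] 188 x 300 316 y 130 152
[315.1 154.5] 30 x 312 319 y 152 157
[310.9 157.9] 8 x 310 312 y 157 159
[332.2 163.4] 79 x 325 338 y 159 169
```

>>> jog_arm --motion '[{"x": 0, "y": 1, "z": -10, "spin": 0, "fingers": -1}, {"x": 0, "y": 2, "z": -30, "spin": 0, "fingers": -1}, {"x": 0, "y": 3, "z": -65, "spin": 0, "fingers": -1}, {"x": 0, "y": 5, "z": -110, "spin": 0, "fingers": -1}, {"x": 0, "y": 7, "z": -140, "spin": 0, "fingers": -1}, {"x": 50, "y": 7, "z": -140, "spin": 0, "fingers": -1}, {"x": 100, "y": 7, "z": -140, "spin": 0, "fingers": -1}, {"x": 150, "y": 7, "z": -140, "spin": 0, "fingers": -1}]'

```text
clock: 43.25
eef_pos: [0.3675, 0.2001, 0.1912]
tool_rot: [-0.058, 0.998, 0.026, -0.004]
ft_force: [-0.4, 0.6, 0.1]
grip_width: 0.0854
grasp_force: 0.0
```

>>> jog_arm --motion '[{"x": 40, "y": -40, "z": 0, "spin": 0, "fingers": -1}, {"x": 40, "y": -100, "z": 0, "spin": 0, "fingers": -1}, {"x": 40, "y": -100, "z": 0, "spin": 0, "fingers": -1}]'

```text
clock: 43.62
eef_pos: [0.3405, 0.0933, 0.1862]
tool_rot: [-0.054, 0.998, 0.026, -0.004]
ft_force: [0.9, 0.9, 0.0]
grip_width: 0.0854
grasp_force: 0.0
```

```bash
python3 - <<'E'
from look import *; import pickle
o=readout.get_obs(); print(o["clock"],o["eef_pos"],o["ft_force"])
d0=pickle.load(open("c0.pkl","rb"))
for n,(x0,y0,x1,y1) in {"scene":(270,130,350,190),"top":(250,200,305,300)}.items():
    c=camera(n); cv2.imwrite(f"pics/{n}5.png",c["pixels"][:,:,::-1])
    df=np.abs(c["pixels"].astype(int)-d0[n]["pixels"]).sum(2)>80; f=np.zeros(df.shape,bool); f[y0:y1,x0:x1]=1
    for b in blobs(df&f,8): ys,xs=np.nonzero(b[2]); print(n,b[0].round(1),b[1],"x",xs.min(),xs.max(),"y",ys.min(),ys.max())
    for s,z in ((-.065,.071),(-.025,.071),(-.025,.09),(-.015,.09),(.025,.09),(.06,.06),(.06,.058)):
        P=np.array([.5571+.9932*s,.2222+.1167*s,z]); print("  ",s,z,cv2.projectPoints(P[None],np.array(c["rvec"],float),np.array(c["tvec"],float),c["K"],None)[0].ravel().round(1))
    if n=="top":
        print(c["pixels"][205:275,276].mean(1).astype(int).tolist()); print(d0[n]["pixels"][205:275,276].mean(1).astype(int).tolist())
E
```

```text
43.625 [0.34053359 0.09332484 0.1861882 ] [0.87042529 0.85595973 0.01515595]
scene [299.4 147.8] 106 x 293 306 y 142 154
scene [315.  154.5] 31 x 311 319 y 152 157
scene [311.  157.8] 10 x 310 312 y 156 159
scene [332.3 163.7] 87 x 325 338 y 158 169
scene [324.5 164. ] 8 x 323 326 y 163 165
   -0.065 0.071 [295.2 144.7]
   -0.025 0.071 [308.5 151.2]
   -0.025 0.09 [308.4 146. ]
   -0.015 0.09 [311.8 147.7]
   0.025 0.09 [325.6 154.5]
   0.06 0.06 [337.7 168.6]
   0.06 0.058 [337.7 169.1]
top [271.5 213.6] 100 x 268 275 y 207 220
top [273.  231.5] 81 x 270 277 y 225 237
top [275.1 251.3] 184 x 270 281 y 243 260
   -0.065 0.071 [275.6 258.8]
   -0.025 0.071 [274.4 241.7]
   -0.025 0.09 [273.5 241. ]
   -0.015 0.09 [273.2 236.7]
   0.025 0.09 [272.  219.6]
   0.06 0.06 [272.5 207.3]
   0.06 0.058 [272.6 207.4]
[107, 107, 107, 108, 111, 115, 117, 119, 121, 122, 123, 125, 126, 136, 169, 209, 224, 225, 216, 181, 158, 152, 151, 151, 151, 153, 155, 158, 160, 162, 168, 188, 215, 226, 227, 222, 195, 192, 217, 227, 228, 228, 229, 228, 228, 229, 229, 229, 229, 230, 230, 230, 230, 221, 179, 130, 108, 106, 106, 106, 107, 107, 107, 107, 105, 107, 107, 106, 108, 106]
[106, 107, 106, 106, 106, 105, 106, 108, 112, 108, 107, 106, 107, 117, 156, 204, 224, 225, 214, 196, 212, 201, 165, 135, 117, 109, 107, 107, 107, 108, 114, 151, 203, 224, 227, 222, 199, 194, 171, 135, 112, 102, 105, 108, 108, 107, 107, 108, 108, 107, 106, 101, 103, 104, 104, 105, 105, 104, 103, 105, 105, 105, 106, 104, 106, 107, 107, 104, 104, 106]
```

```bash
python3 -c "
from workcell import bot
print(bot.job_done())"
```

```text
the job is handed in; nothing more can be done
None
```

The job is handed in, result not reported: case b was heavy (about 630 g, the others about 320–350 g), its lid lies right way up on the bench, its open tray is on the mat, and the pin is through both ears, pushed until it stopped; the final images match the home position to about 2 mm. Joint 6 hit its limit on the first try, so I put the pin back in its tray once and regrasped it with the gripper turned half round.

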